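# Weigh out rubber bungs into the fallen jar

### The arm

A 6-joint arm with a two-finger parallel gripper is mounted at the origin on the work surface. World frame = base frame: x ahead of the robot, y to its left, z up, the work surface at z = 0. Lengths are in m, angles in rad, forces in N, time in s.
With the tool pointing down it reaches from about 0.225 to 0.875 m from the base axis. Payload 3.4 kg.
Tool frame: the origin (TCP) lies at the very end of the fingers, on their centre line; the grasp point (between the pads) lies 19 mm behind it (manip.tcp_to_grasp is the distance from the TCP to the grasp point, in m); z points along the fingers, y is the line along which they close (so a half turn about z gives the same grasp; the last joint's range is limited). The gripper opens to 85 mm and grips with 20 to 120 N. Pads are 22 mm wide; open, the fingers measure 114 mm over their backs; the gripper's body (76 mm by 85 mm) begins 54 mm behind the grasp point. The pads swing forward as they close: fully open they stand 13 mm farther back than shut.
Start: joints at [-1.263, 0.276, 1.505, -0, 1.361, -0.121], TCP at [0.239, -0.523, 0.231] pointing down, gripper open.
Joint ranges: [-2.89, 2.89], [-0.75, 2.08], [0.22, 2.7], [-1.18, 4.32], [0.11, 2.71], [-2.7, 2.7]. Speed limits (rad/s): [2.57, 2.57, 3.14, 3.14, 3.14, 3.14].

### API

Orientations are given as a unit quaternion [w, x, y, z].
In Python, from rig import status, get_image, job, manip gives the robot as it stands.
- The arm moves only by the tool apply_moves, never from a script. Its arguments are lists of equal length, an entry for each row: "xyz": the shift along the tool's x, y, z each as a share of 0.3 m, from -1 to 1, a list of three; "rot": the turn, a rotation vector about the tool's x, y, z each as a share of 60 degrees, from -1 to 1, a list of three; "hand": the opening, from -1 (shut) to 1 (fully open). A call has 1 to 8 rows; each row shifts and turns the commanded pose from where the row before left it, along the tool's axes as they then stand; what a row does not reach is not made up. A row lasts 1/8 s, in which the tool goes at most 62.5 mm and 10.7 degrees, less where a joint would pass 70% of its speed; a pose out of reach is approached as far as the arm can. A call with a number of a shift or a turn outside -1 to 1 is refused whole. A call with a gripper value outside its range is refused whole. The fingers move at their own pace and stop on an object; "force" is the grip in N (left out, the last holds). Time passes only in rows, so rows that do not move let the fingers close. It gives the time, the measured TCP pose, the force, the opening and the grip force at its end, in the units of the state.
- status.get_state(): the state, without advancing time (a new reading comes with each control period).
- get_image(name): name is "scene" or "top"; returns a dict with "pixels" (400x640x3 uint8, red, green, blue), "fovy" (degrees; the focal length in pixels is half the picture's height over the tangent of half this angle, whatever the lens; pixels are square), "cx", "cy" (the principal point, pixels), "origin" and "orientation" of the camera in the world. Camera axes: x right, y down, z forward; pixel columns grow to the right and rows downward; lengths in m; the calibration is good to about 2 mm. A picture is of the moment at which its call begins. There is no depth.
- job.sign_off(): hands the job in; it is judged then, once.
The state is a dict: "clock": time; "qpos": joint angles; "qd": joint speeds; "effort": joint torques, N m; "position": TCP position; "ee_rot": TCP orientation; "contact_force": force on the tool from outside, world axes, zero at the start; "moment": the same for the moment, N m; "width": finger opening in m; "gripper_force": force on a finger pad.
Only numpy, scipy, OpenCV 4.12 (cv2) and the standard library are available. Lean on these libraries where they do the work, as an engineer would, in place of code of your own. Each camera call takes 0.05 s, during which the arm holds its last target. There are 200 camera calls.

### The job

The white jar has fallen over: stand it upright, mouth up, near the middle of the balance's pan and let go of it, setting it down gently so that the pan is never pushed down to its stop. Then pour all six rubber bungs out of the blue beaker into the jar, and stand the empty beaker upright on the bench again. Leave the reagent bottle, tip rack and pipette where they are.

Things in the scene. Friction and masses are not known exactly. Their poses are not given: they have to be found in the camera images.
- jar: open white plastic jar, straight round tube with a floor: 68 outside diameter, 85 tall, walls 3, floor 5 thick, about 150 g. Origin at the centre of the underside, its z axis runs from the underside to the mouth. It starts lying on its side on the bench (z axis level, origin 34 above the bench)
- jar_rim (a point): centre of the jar's mouth, 85 from the origin along the jar's z axis
- beaker: open blue plastic beaker, tapered: outside diameter 50 at the foot and 68 at the rim (59 at mid-height), 80 tall, walls 3, floor 5 thick, about 100 g; stands upright on the bench and holds the six bungs. Origin at the centre of the underside, z to the mouth
- beaker_rim (a point): centre of the beaker's mouth, 80 from the origin along the beaker's z axis
- balance: white bench balance, fixed: low box 190 (x) by 170 (y) by 30 high, control strip on its -x side. Origin at the centre of its underside
- pan_top (a point): centre of the top face of the balance's round steel pan, 124 diameter, 46 above the bench when empty; it lies 20 along the balance's +x from its origin. z up
- pan (a joint): how far the spring-borne pan is pressed down, in m (0 empty; 1200 N/m, so the jar alone presses it about 1 mm; the stop is at 0.007)
- reagent: bystander: amber reagent bottle with black cap, 52 diameter, 95 tall, standing upright. Origin at the centre of its underside
- tiprack: bystander: blue block of yellow pipette tips, 80 by 120 by 56 tall. Origin at the centre of its underside
- pipette: bystander: grey and white hand pipette lying flat, about 240 long (along its x), 50 wide, 26 tall. Origin below the middle of its grey barrel
- bung0: red rubber bung, a stubby tapered plug 18 long, 15 to 18 diameter, 11 g; origin at its centre. Starts loose in the beaker
- bung1: yellow rubber bung, a stubby tapered plug 18 long, 15 to 18 diameter, 11 g; origin at its centre. Starts loose in the beaker
- bung2: green rubber bung, a stubby tapered plug 18 long, 15 to 18 diameter, 11 g; origin at its centre. Starts loose in the beaker
- bung3: orange rubber bung, a stubby tapered plug 18 long, 15 to 18 diameter, 11 g; origin at its centre. Starts loose in the beaker
- bung4: pink rubber bung, a stubby tapered plug 18 long, 15 to 18 diameter, 11 g; origin at its centre. Starts loose in the beaker
- bung5: purple rubber bung, a stubby tapered plug 18 long, 15 to 18 diameter, 11 g; origin at its centre. Starts loose in the beaker
Things that resemble listed ones, but are neither listed nor needed, are in the scene too. Several things look just like the jar: the one meant starts farthest to the robot's left.

How it is judged:
On the way, in this order (a step that is already met when the one before it is completed fails the run):
1. the jar stands upright on the pan, let go (angle between jar's own z axis and vertical below 0.1 rad and horizontal distance between jar and pan_top below 0.027 m and z of jar in the frame of pan_top between -0.006 and 0.006 m and contact force between jar and the fingers below 0.05 N and linear speed of jar below 0.03 m/s), for 0.3 s.
2. the beaker is tipped past 70 degrees with its mouth over the jar (angle between jar's own z axis and vertical below 0.1 rad and horizontal distance between jar and pan_top below 0.027 m and z of jar in the frame of pan_top between -0.006 and 0.006 m and angle between beaker's own z axis and vertical above 1.22 rad and horizontal distance between beaker_rim and jar_rim below 0.075 m and z of beaker_rim in the frame of jar_rim above 0 m), for 0.1 s.
3. all six bungs are in the jar on the pan (angle between jar's own z axis and vertical below 0.1 rad and horizontal distance between jar and pan_top below 0.027 m and z of jar in the frame of pan_top between -0.006 and 0.006 m and horizontal distance between each of bung0, bung1, bung2, bung3, bung4, bung5 and jar below 0.034 m and z of bung0 in the frame of jar between 0 and 0.085 m and z of bung1 in the frame of jar between 0 and 0.085 m and z of bung2 in the frame of jar between 0 and 0.085 m and z of bung3 in the frame of jar between 0 and 0.085 m and z of bung4 in the frame of jar between 0 and 0.085 m and z of bung5 in the frame of jar between 0 and 0.085 m), for 0.2 s.
At the end, for the whole second after the job is handed in: The jar stands upright (within about 6 degrees) on the pan, its centre within 27 mm of the pan's centre, with all six bungs inside it; the beaker stands upright (within about 6 degrees) on the bench; both released and at rest (all of step 3 and angle between beaker's own z axis and vertical below 0.1 rad and height (world z) of beaker below 0.008 m and linear speed of each of beaker, jar below 0.02 m/s); the robot touches nothing.
It fails at once if the pan is driven down to its stop (pressed more than 6.5 mm) (value of joint pan above 0.0065 m).
It fails at once if the reagent bottle, tip rack or pipette is moved more than 20 mm or the bottle is tipped (distance of any of reagent, tiprack, pipette from where it was at the start of the episode above 0.02 m or angle between reagent's own z axis and vertical above 0.3 rad).
It also fails if it takes over 69 s, if anything falls off the work surface, if the arm or the gripper's body presses on something with over 40 N, if the wrist force passes 120 N, or if a joint passes its speed limit or range.

## Working session

There is one attempt and no reset: what is moved stays moved. The work goes in short steps, Python scripts to look and compute and a tool call to move; the robot and the scene stay as the last step left them, time stands still between calls to the robot, and variables do not carry over. Pictures are saved under pics/ and viewed, at most 10 in all, crops included, and the job is handed in when it is done.

Besides the shell and the picture viewer there is one more tool, called after ">>>" as name(argument=value, ...), one argument or row to a line, values as JSON. apply_moves: Moves the arm, as the interface text tells. Its arguments: {"type":"object","properties":{"xyz":{"type":"array","items":{"type":"array","items":{"type":"number","minimum":-1,"maximum":1}}},"rot":{"type":"array","items":{"type":"array","items":{"type":"number","minimum":-1,"maximum":1}}},"hand":{"type":"array","items":{"type":"number"}},"force":{"type":"number"}},"required":["xyz","rot","hand"]}

```bash
mkdir -p pics; ls
cat > h.py <<'E'
import numpy as np, cv2
from scipy.spatial.transform import Rotation as R
from rig import status, get_image, job, manip
def rot(q): return R.from_quat([q[1],q[2],q[3],q[0]])
def snap(n,f=None):
    im=get_image(n)
    if f: cv2.imwrite('pics/'+f,cv2.cvtColor(im['pixels'],cv2.COLOR_RGB2BGR))
    return im
def ray(im,u,v):
    h=im['pixels'].shape[0]; f=h/2/np.tan(np.radians(im['fovy'])/2)
    d=rot(im['orientation']).apply([(u-im['cx'])/f,(v-im['cy'])/f,1.])
    return np.array(im['origin']),d
def plane(im,u,v,z):
    o,d=ray(im,u,v); return o+d*(z-o[2])/d[2]
def tri(a,ua,b,ub):
    o1,d1=ray(a,*ua); o2,d2=ray(b,*ub)
    s=np.linalg.lstsq(np.c_[d1,-d2],o2-o1,rcond=None)[0]
    p,q=o1+s[0]*d1,o2+s[1]*d2
    return (p+q)/2,np.linalg.norm(p-q)
def proj(im,p):
    h=im['pixels'].shape[0]; f=h/2/np.tan(np.radians(im['fovy'])/2)
    c=rot(im['orientation']).inv().apply(np.array(p)-im['origin'])
    return c[...,0]/c[...,2]*f+im['cx'],c[...,1]/c[...,2]*f+im['cy']
E
python3 - <<'E'
from h import *
for n in('scene','top'):
    im=snap(n,n+'0.png'); print(n,im['fovy'],im['cx'],im['cy'],im['origin'],im['orientation'])
print(status.get_state(), manip.tcp_to_grasp)
E
```

```text
pics
scene 55.04163363336082 321.7482764686573 202.4269011441276 [ 1.40972668 -0.28846582  0.91548641] [-0.32459405  0.70675533  0.57653754 -0.25047968]
top 50.13062447979001 319.2494730261709 207.0064640648872 [ 0.39219055 -0.05234771  1.25809759] [ 0.03609422 -0.70525288  0.70683279 -0.04126733]
{'clock': 0.1, 'qpos': array([-1.26298830e+00,  2.76509742e-01,  1.50600419e+00,  1.39677267e-05,
        1.36068842e+00, -1.21020393e-01]), 'qd': array([ 8.09820070e-04, -7.01844494e-05, -1.88310614e-03, -2.56867826e-04,
        1.80981191e-03, -3.26509885e-04]), 'effort': array([ 1.34172147e-03, -4.17698157e+01, -2.46406406e+01, -2.34801910e-04,
        5.79634972e-03, -2.75455285e-06]), 'position': array([ 0.2389349 , -0.52249314,  0.23053969]), 'ee_rot': array([-8.01976827e-04,  9.77101197e-01,  2.12773594e-01, -6.82592154e-05]), 'contact_force': array([ 0.89855443,  0.45248218, -0.29850719]), 'moment': array([-0.00139496, -0.0326825 ,  0.00423344]), 'gripper_force': 0.0, 'width': 0.08546317113432463} 0.0187
```

View pics/scene0.png

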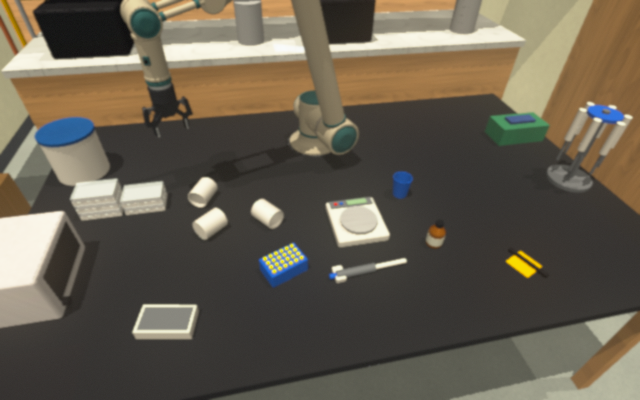

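View pics/top0.png

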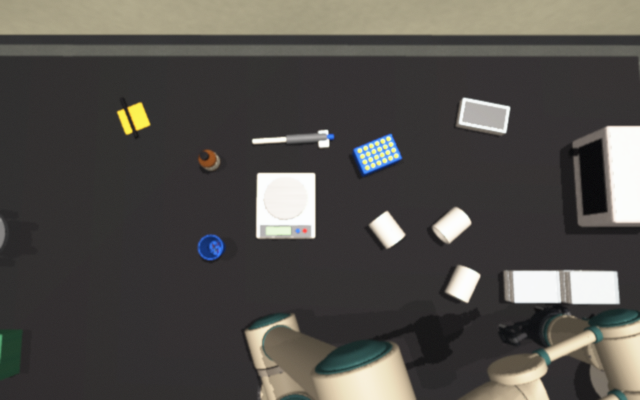

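The scene view has three jar-like tubes at (267,213), (210,224) and (203,192). In the top view they are at (387,230), (452,225) and (462,284). Top-left is +y, so the jar meant is (387,230) top / (267,213) scene. The beaker is at (210,247) top, and the balance is at (286,205) with its pan at (285,198). Next I'll measure and take a close crop.

```bash
cat > m.py <<'E'
from h import *
t=snap('top'); s=snap('scene')
def blob(im,mask,u,v,r=40):
    m=np.zeros(mask.shape,np.uint8); m[v-r:v+r,u-r:u+r]=mask[v-r:v+r,u-r:u+r]
    n,l,st,c=cv2.connectedComponentsWithStats(m)
    k=min(range(1,n),key=lambda i:np.hypot(*(c[i]-[u,v]))-(st[i,4]>60)*100)
    ct=max(cv2.findContours((l==k).astype(np.uint8),0,cv2.CHAIN_APPROX_NONE)[0],key=len)
    return c[k],st[k],ct
def white(im): p=im['pixels'].astype(int); return ((p.min(2)>110)).astype(np.uint8)
def blue(im): p=im['pixels'].astype(int); return ((p[...,2]>p[...,0]+50)&(p[...,2]>70)).astype(np.uint8)
for nm,f,a,b in(('jar',white,(387,230),(267,213)),('beaker',blue,(210,247),(402,185))):
    A=blob(t,f(t),*a,r=28);B=blob(s,f(s),*b,r=22)
    print(nm,A[0],A[1],cv2.minAreaRect(A[2]),B[0],B[1],tri(t,A[0],s,B[0]))
    if nm=='jar':
        for z in(.034,):
            print([plane(t,*q,z).round(4) for q in cv2.boxPoints(cv2.minAreaRect(A[2]))])
A=blob(t,white(t),286,205); bx=cv2.minAreaRect(A[2]);print('bal',bx,A[1],[plane(t,*q,.03).round(4) for q in cv2.boxPoints(bx)])
E
python3 - <<'E'
exec(open('m.py').read())
c=np.hstack([cv2.resize(t['pixels'][y-30:y+30,x-25:x+25],None,fx=5.2,fy=5.2,interpolation=cv2.INTER_CUBIC) for x,y in((387,230),(210,247),(286,205))])
d=np.hstack([cv2.resize(s['pixels'][y-30:y+30,x-25:x+25],None,fx=5,fy=5,interpolation=cv2.INTER_CUBIC) for x,y in((267,213),(402,185),(357,220))])
d=cv2.copyMakeBorder(d,0,0,0,c.shape[1]-d.shape[1],cv2.BORDER_CONSTANT)
o=np.vstack([c,d])[:600]; cv2.imwrite('pics/crop.png',o[...,::-1]); print(o.shape)
E
```

```text
jar [387.03042328 229.39285714] [370 211  35  37 756] ((387.02001953125, 229.36001586914062), (32.599998474121094, 23.60000228881836), 53.13010025024414) [266.5785124  212.66280992] [251 199  32  29 605] (array([ 0.46163131, -0.25504895,  0.03706683]), np.float64(0.0001477923652123685))
[array([ 0.4791, -0.2007,  0.034 ]), array([ 0.5199, -0.2558,  0.034 ]), array([ 0.4447, -0.3104,  0.034 ]), array([ 0.4045, -0.2554,  0.034 ])]
beaker [210.5        246.89679715] [197 234  28  27 562] ((210.25001525878906, 246.75001525878906), (25.455841064453125, 26.16295051574707), 45.0) [401.35365854 183.18536585] [393 171  20  27 410] (array([0.41199827, 0.24148511, 0.05038482]), np.float64(0.005568518716634682))
bal ((285.5, 205.49996948242188), (58.99999237060547, 64.99998474121094), -0.0) [ 256  173   60   66 3906] [array([0.4382, 0.1198, 0.03  ]), array([0.6271, 0.1224, 0.03  ]), array([ 0.6269, -0.0494,  0.03  ]), array([ 0.4378, -0.0491,  0.03  ])]
(600, 780, 3)
```

View pics/crop.png

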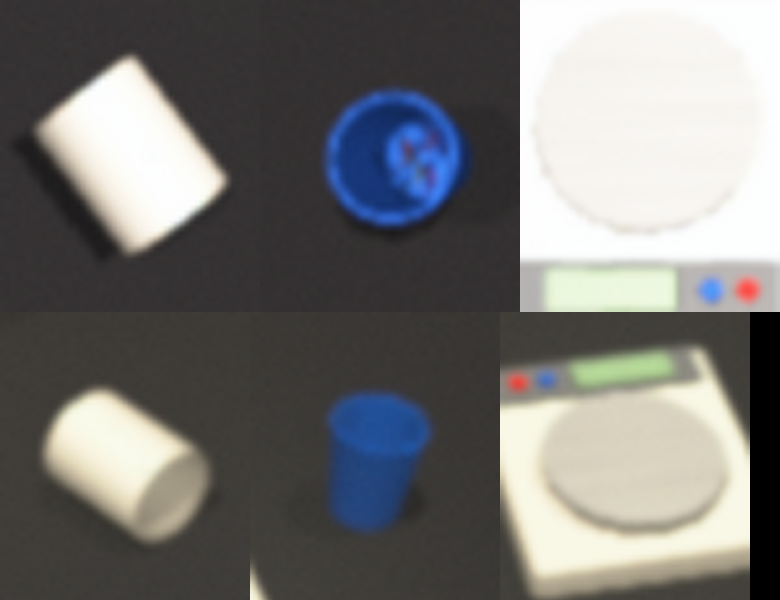

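The crop shows the jar's axis about 36° from +x toward +y. One grey end faces +x+y, at about (180,500) in the crop. The beaker's bungs sit in its −y half. I'll enhance that jar end to tell mouth from floor.

Run:
```python
from h import *
s=np.mean([snap('scene')['pixels'].astype(float) for _ in range(3)],0)
def cr(x,y): 
    g=s[y-21:y+21,x-22:x+22]
    g=np.clip((g-90)/(250-90)*255,0,255).astype(np.uint8)
    return cv2.resize(g,None,fx=6,fy=6,interpolation=cv2.INTER_CUBIC)
cv2.imwrite('pics/end.png',np.hstack([cr(267,213),cr(210,224),cr(203,192)])[...,::-1])
g=s.mean(2).astype(int)
print(g[210:230,266:288])
```

```text
[[244 244 244 243 243 242 241 240 238 235 227 214 192 164 130  98  74  63
   60  60  60  60]
 [244 244 244 244 244 243 242 241 238 232 219 201 174 152 131 110  89  71
   62  59  60  60]
 [243 244 244 244 243 243 243 240 232 216 191 167 149 137 128 118 102  81
   65  60  59  59]
 [242 243 243 243 242 242 240 233 213 183 160 147 140 136 131 126 115  92
   71  61  60  59]
 [241 242 242 241 239 238 232 213 182 159 148 144 142 139 137 133 123  99
   74  62  60  60]
 [238 240 241 241 239 232 214 184 160 151 148 146 145 143 140 137 127 102
   75  62  60  60]
 [236 238 239 240 236 220 190 163 152 150 148 148 146 145 143 140 130 104
   75  63  60  60]
 [232 235 237 236 225 198 168 154 150 149 149 148 148 147 145 142 128 100
   72  60  60  60]
 [227 231 233 227 206 173 154 150 149 150 150 149 149 149 148 141 121  89
   64  58  58  59]
 [219 225 225 214 185 158 148 148 149 149 150 149 151 152 150 138 109  75
   56  53  57  59]
 [211 216 214 196 166 149 146 146 148 149 150 152 156 158 152 130  95  63
   51  52  56  59]
 [199 206 202 177 152 144 144 145 147 148 151 157 163 162 148 116  79  56
   52  56  57  60]
 [185 192 186 163 144 140 142 143 147 150 156 164 167 159 134  97  66  55
   55  58  59  60]
 [166 175 171 153 139 137 140 145 151 157 163 169 165 146 113  78  60  58
   59  59  59  60]
 [140 155 156 144 135 137 143 151 159 166 168 165 150 122  87  64  59  59
   59  59  59  60]
 [107 128 139 137 135 141 150 159 164 166 163 149 124  92  69  60  60  60
   61  61  60  60]
 [ 73  95 115 128 135 144 152 158 158 153 141 119  92  71  61  60  60  60
   60  60  60  60]
 [ 55  66  87 109 124 134 140 142 136 123 104  85  70  62  61  59  60  60
   60  60  60  60]
 [ 53  54  62  79  95 106 111 109 100  86  72  64  61  60  60  59  60  61
   60  60  60  61]
 [ 55  53  52  56  64  72  76  73  69  65  62  60  60  59  60  60  59  60
   60  61  60  60]]
```

View pics/end.png

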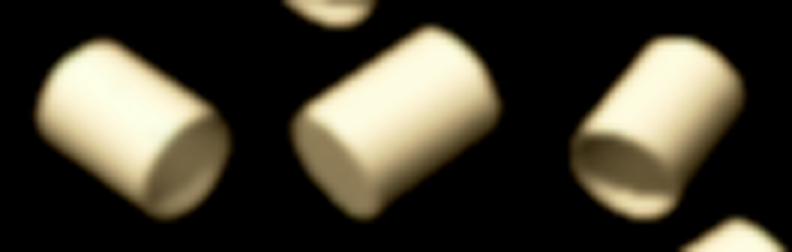

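The target jar's grey end has a gradient, with a lit inner wall at lower right. The middle tube's end is flat grey, and the third tube shows an obvious mouth. So I take the target's mouth to face +x+y, and will check again once the jar is lifted. Next I'll refine the jar axis, the pan centre and the beaker rim.

Run:
```python
exec(open('m.py').read())
A=blob(t,white(t),387,230,r=28); m=np.zeros((400,640),np.uint8); cv2.drawContours(m,[A[2]],-1,1,-1)
v,u=np.nonzero(m); P=np.array([plane(t,a,b,.034)[:2] for a,b in zip(u,v)])
w,V=np.linalg.eigh(np.cov(P.T)); a=V[:,1]*np.sign(V[0,1]); print('jar c',P.mean(0),'yaw',np.degrees(np.arctan2(a[1],a[0])),np.sqrt(12*w))
print('pan',plane(t,285,198.1,.046))
g=cv2.cvtColor(t['pixels'],cv2.COLOR_RGB2GRAY)
for z in(.08,):
    B=blob(t,blue(t),210,247,r=28); e=cv2.fitEllipse(cv2.convexHull(B[2])); print(e,plane(t,*e[0],z), 'diam',e[1][0]*(1.258-z)/428)
C=blob(s,blue(s),402,185,r=22); hull=C[2][:,0]
print('scene top', hull[:,1].min(),hull[:,1].max(),hull[:,0].min(),hull[:,0].max())
x,y=plane(t,*e[0],.08)[:2]
for z in(0,.08): print(z,proj(s,[x,y,z]))
```

```text
jar [387.04755614 229.38969617] [370 211  35  37 757] ((387.02001953125, 229.36001586914062), (32.599998474121094, 23.60000228881836), 53.13010025024414) [266.56788079 212.6589404 ] [251 199  32  29 604] (array([ 0.46163923, -0.25508774,  0.03709936]), np.float64(0.00015786277858643283))
[array([ 0.4791, -0.2007,  0.034 ]), array([ 0.5199, -0.2558,  0.034 ]), array([ 0.4447, -0.3104,  0.034 ]), array([ 0.4045, -0.2554,  0.034 ])]
beaker [210.48128342 246.90909091] [197 234  28  27 561] ((210.25001525878906, 246.75001525878906), (25.455841064453125, 26.16295051574707), 45.0) [401.35365854 183.18536585] [393 171  20  27 410] (array([0.41195915, 0.24152628, 0.05035072]), np.float64(0.0056065310527890645))
bal ((285.5, 205.49996948242188), (58.99999237060547, 64.99998474121094), -0.0) [ 256  173   60   66 3908] [array([0.4382, 0.1198, 0.03  ]), array([0.6271, 0.1224, 0.03  ]), array([ 0.6269, -0.0494,  0.03  ]), array([ 0.4378, -0.0491,  0.03  ])]
jar c [ 0.46185358 -0.25567125] yaw 35.66231269434844 [0.06763358 0.09104658]
pan [0.55116689 0.03636398 0.046     ]
((210.43798828125, 246.92694091796875), (25.957921981811523, 27.10747528076172), 76.10566711425781) [0.41222509 0.23712502 0.08      ] diam 0.07144493480040648
scene top 171 197 393 412
0 (np.float64(398.8856062390847), np.float64(193.88476893333467))
0.08 (np.float64(402.3277971948597), np.float64(176.8010976148253))
```

>>> apply_moves(
  xyz=[
    [0,0,0],
    [0,0,0],
  ],
  rot=[
    [0,0,0.17],
    [0,0.17,0],
  ],
  hand=[1,1],
)

```text
clock: 0.7
position: [0.2424, -0.522, 0.2317]
ee_rot: [-0.011, 0.988, 0.127, 0.091]
contact_force: [-0.3, 0.5, -1.5]
width: 0.0853
gripper_force: 0.0
```

```bash
cat >> h.py <<'E'
import json,os
def log():
    st=status.get_state(); L=json.load(open('log.json')) if os.path.exists('log.json') else []
    L.append([list(st['qpos']),list(st['position']),list(st['ee_rot'])]); json.dump(L,open('log.json','w')); return st
def tool(heading,beta,down_y=None):
    """tool z: horizontal heading (deg) pitched beta below horizontal; y horizontal, x up-ish"""
    h,b=np.radians([heading,beta]); z=np.array([np.cos(h)*np.cos(b),np.sin(h)*np.cos(b),-np.sin(b)])
    y=np.array([np.sin(h),-np.cos(h),0]); return R.from_matrix(np.c_[np.cross(y,z),y,z])
def plan(pg,Rt,grasp=True,n=None):
    st=log(); p0=np.array(st['position']); R0=rot(st['ee_rot'])
    g=manip.tcp_to_grasp if grasp else 0
    p1=np.array(pg)+g*Rt.as_matrix()[:,2]
    rv=(R0.inv()*Rt).as_rotvec(); ang=np.degrees(np.linalg.norm(rv)); dist=np.linalg.norm(p1-p0)
    n=n or int(np.ceil(max(dist/.058,ang/9.8,1)))
    # translate in base frame while turning
    d=(p1-p0)/n; xs=[];rs=[]
    for i in range(n):
        Ri=R0*R.from_rotvec(rv*i/n); xs.append((Ri.inv().apply(d)/.3).round(3).tolist()); rs.append((np.degrees(rv)/n/60).round(3).tolist())
    print('t',round(st['clock'],2),'q',np.round(st['qpos'],2),'p',p0.round(4),'dist',round(dist,4),'ang',round(ang,1),'n',n,'F',np.round(st['contact_force'],1),'w',round(st['width'],4))
    print('xyz',json.dumps(xs)); print('rot',json.dumps(rs))
E
python3 - <<'E'
from h import *
a=np.radians(35.7); c=np.array([.462,-.2555,.034])+.007*np.array([np.cos(a),np.sin(a),0])
# initial: sinking tool leaning over mouth side: equals heading 35.7 with beta=90+25
plan(c+[0,0,.12],tool(35.7,115))
E
```

```text
t 0.7 q [-1.37  0.27  1.53  0.19  1.36 -0.1 ] p [ 0.2424 -0.522   0.2317] dist 0.3572 ang 41.1 n 7 F [-0.3  0.5 -1.5] w 0.0853
xyz [[0.122, -0.096, 0.068], [0.133, -0.09, 0.057], [0.142, -0.083, 0.044], [0.149, -0.076, 0.031], [0.155, -0.068, 0.017], [0.159, -0.059, 0.003], [0.162, -0.051, -0.012]]
rot [[-0.006, -0.083, -0.051], [-0.006, -0.083, -0.051], [-0.006, -0.083, -0.051], [-0.006, -0.083, -0.051], [-0.006, -0.083, -0.051], [-0.006, -0.083, -0.051], [-0.006, -0.083, -0.051]]
```

>>> apply_moves(
  xyz=[
    [0.122,-0.096,0.068],
    [0.133,-0.09,0.057],
    [0.142,-0.083,0.044],
    [0.149,-0.076,0.031],
  ],
  rot=[
    [-0.006,-0.083,-0.051],
    [-0.006,-0.083,-0.051],
    [-0.006,-0.083,-0.051],
    [-0.006,-0.083,-0.051],
  ],
  hand=[1,1,1,1],
)

```text
clock: 1.2
position: [0.3651, -0.3709, 0.1768]
ee_rot: [0.034, 0.97, 0.228, -0.082]
contact_force: [0.4, -0.4, 0.2]
width: 0.0853
gripper_force: 0.0
```

```bash
python3 -c "
from h import *
log()"
```

>>> apply_moves(
  xyz=[
    [0.155,-0.068,0.017],
    [0.159,-0.059,0.003],
    [0.162,-0.051,-0.012],
    [0,0,0],
  ],
  rot=[
    [-0.006,-0.083,-0.051],
    [-0.006,-0.083,-0.051],
    [-0.006,-0.083,-0.051],
    [0,0,0],
  ],
  hand=[1,1,1,1],
)

```text
clock: 1.7
position: [0.461, -0.2533, 0.1337]
ee_rot: [0.063, 0.928, 0.303, -0.207]
contact_force: [-0.1, -0.3, 0.1]
width: 0.0857
gripper_force: 0.0
```

```bash
cat > kin.py <<'E'
from h import *
from scipy.optimize import least_squares
# j1 about z, j2,j3 pitch, j4 roll about forearm, j5 pitch, j6 roll about tool
def fk(q,k):
    a,b,d,H,s,e=k[:6]
    Ry=lambda t:R.from_euler('y',t); Rz=lambda t:R.from_euler('z',t)
    A=Rz(q[0]); p=A.apply([0,s,H]); A=A*Ry(q[1]); p=p+A.apply([0,0,a])
    A=A*Ry(q[2]); p=p+A.apply([e,0,b]); A=A*Rz(q[3])*Ry(q[4]); p=p+A.apply([0,k[6],d])
    A=A*Rz(q[5]+k[7]); return p,A
def fit():
    L=json.load(open('log.json'))
    def f(k):
        o=[]
        for q,p,r in L:
            P,A=fk(q,k); o+=list(P-p)+list(.1*(A.inv()*rot(r)).as_rotvec())
        return np.r_[o,.002*(np.array(k)-k0)]
    best=None
    for k7 in(0,1.57,3.14,-1.57):
        k0=np.array([.4,.35,.2,.3,.07,0,0,k7]); r=least_squares(f,k0)
        if best is None or r.cost<best.cost: best=r
    return best.x,best.cost
E
python3 - <<'E'
from kin import *
a=np.radians(35.7); c=np.array([.462,-.2555,.034])+.007*np.array([np.cos(a),np.sin(a),0])
plan(c,tool(35.7,115),n=5)
k,c=fit(); print(k.round(4),c)
for q,p,r in json.load(open('log.json')): P,A=fk(q,k); print((P-p).round(4),(A.inv()*rot(r)).as_rotvec().round(3),np.round(q,2))
E
```

```text
t 1.7 q [-0.39  0.42  1.62 -0.37  1.36  0.68] p [ 0.461  -0.2533  0.1337] dist 0.1166 ang 0.6 n 5 F [-0.1 -0.3  0.1] w 0.0857
xyz [[0.032, 0.002, 0.071], [0.032, 0.002, 0.071], [0.032, 0.002, 0.071], [0.032, 0.002, 0.071], [0.032, 0.002, 0.071]]
rot [[-0.001, 0.0, 0.002], [-0.001, 0.0, 0.002], [-0.001, 0.0, 0.002], [-0.001, 0.0, 0.002], [-0.001, 0.0, 0.002]]
[ 0.6295  0.4211  0.3645  0.1369  0.0694  0.0603 -0.      1.5708] 2.3018495487303155e-07
[-0.  0.  0.] [-0.  0.  0.] [-1.37  0.27  1.53  0.19  1.36 -0.1 ]
[ 0. -0. -0.] [0. 0. 0.] [-0.8   0.26  1.69 -0.19  1.23  0.37]
[-0.  0.  0.] [-0.  0.  0.] [-0.39  0.42  1.62 -0.37  1.36  0.68]
```

```bash
cat >> kin.py <<'E'
LO=np.array([-2.89,-.75,.22,-1.18,.11,-2.7]);HI=np.array([2.89,2.08,2.7,4.32,2.71,2.7])
def ik(pg,Rt,k,q0,tcp=False):
    p=np.array(pg)+(0 if tcp else manip.tcp_to_grasp)*Rt.as_matrix()[:,2]
    def f(q):
        P,A=fk(q,k); return np.r_[P-p,.2*(A.inv()*Rt).as_rotvec()]
    r=least_squares(f,np.clip(q0,LO+.02,HI-.02),bounds=(LO+.01,HI-.01)); return r.x,np.abs(r.fun).max()
E
python3 - <<'E'
from kin import *
k,_=fit()
q0s=[[0,.4,1.6,0,1.2,.5],[0,.0,2.2,3.0,.6,-2],[0,0,2.2,3.0,.6,1],[0,.3,2,1.5,.5,0],[0,.3,2,1.5,.5,-1.5]]
def test(pos,hd,be,roll=0):
    Rt=tool(hd,be)*R.from_euler('z',roll,degrees=True)
    s=[ik(pos,Rt,k,q0) for q0 in q0s]; s=[x for x in s if x[1]<1e-3]
    return [x[0].round(2).tolist() for x in s]
for be in(0,15,30,45,60):
  for hd in(-60,-30,0,30,60):
    s=test([.551,.036,.1],hd,be); print(be,hd,len(s),s[:2])
E
```

```text
0 -60 0 []
0 -30 4 [[0.48, 1.02, 2.51, 4.18, 1.78, -1.23], [0.48, 1.02, 2.51, 4.18, 1.78, -1.23]]
0 0 0 []
0 30 5 [[-0.74, 1.12, 2.63, 1.82, 1.74, -2.15], [-0.74, 1.12, 2.63, 1.82, 1.74, -2.15]]
0 60 5 [[-0.76, 0.91, 2.19, 1.33, 1.58, -1.53], [-0.76, 0.91, 2.19, 1.33, 1.58, -1.53]]
15 -60 0 []
15 -30 4 [[0.45, 0.74, 2.5, 4.1, 1.36, -1.49], [0.45, 0.74, 2.5, 4.1, 1.36, -1.49]]
15 0 0 []
15 30 5 [[-0.7, 0.78, 2.6, 1.96, 1.4, -1.8], [-0.7, 0.78, 2.6, 1.96, 1.4, -1.8]]
15 60 5 [[-0.73, 0.71, 2.19, 1.3, 1.37, -1.33], [-0.73, 0.71, 2.19, 1.3, 1.37, -1.33]]
30 -60 0 []
30 -30 4 [[0.36, 0.48, 2.41, 4.17, 0.9, -1.83], [0.36, 0.48, 2.41, 4.17, 0.9, -1.83]]
30 0 5 [[-0.13, 0.48, 2.63, 3.0, 1.01, -1.57], [-0.13, 0.48, 2.63, 3.0, 1.01, -1.57]]
30 30 5 [[-0.6, 0.47, 2.48, 1.91, 0.97, -1.37], [-0.6, 0.47, 2.48, 1.91, 0.97, -1.37]]
30 60 5 [[-0.66, 0.54, 2.15, 1.21, 1.16, -1.07], [-0.66, 0.54, 2.15, 1.21, 1.16, -1.07]]
45 -60 0 []
45 -30 0 []
45 0 5 [[-0.11, 0.26, 2.4, 2.89, 0.31, -1.4], [-0.11, 0.26, 2.4, 2.89, 0.31, -1.4]]
45 30 5 [[-0.45, 0.3, 2.32, 1.55, 0.62, -0.78], [-0.45, 0.3, 2.32, 1.55, 0.62, -0.78]]
45 60 5 [[-0.54, 0.41, 2.08, 1.01, 0.98, -0.75], [-0.54, 0.41, 2.08, 1.01, 0.98, -0.75]]
60 -60 0 []
60 -30 0 []
60 0 5 [[-0.09, 0.22, 2.19, 0.2, 0.22, 1.29], [-0.09, 0.22, 2.19, 0.2, 0.22, 1.29]]
60 30 5 [[-0.3, 0.25, 2.14, 0.81, 0.53, 0.08], [-0.3, 0.25, 2.14, 0.81, 0.53, 0.08]]
60 60 5 [[-0.39, 0.34, 1.99, 0.7, 0.87, -0.34], [-0.39, 0.34, 1.99, 0.7, 0.87, -0.34]]
```

>>> apply_moves(
  xyz=[
    [0.032,0.002,0.071],
    [0.032,0.002,0.071],
    [0.032,0.002,0.071],
    [0.032,0.002,0.071],
    [0,0,0],
  ],
  rot=[
    [0,0,0.002],
    [0,0,0.002],
    [0,0,0.002],
    [0,0,0.002],
    [0,0,0],
  ],
  hand=[1,1,1,1,1],
)

```text
clock: 2.33
position: [0.4567, -0.2604, 0.0418]
ee_rot: [0.064, 0.931, 0.294, -0.208]
contact_force: [-0.3, 0.0, 0.6]
width: 0.0852
gripper_force: 0.0
```

Run:
```python
from h import *
a=np.radians(35.7); c=np.array([.462,-.2555,.034])+.007*np.array([np.cos(a),np.sin(a),0])
plan(c,tool(35.7,115),n=2)
```

```text
t 2.33 q [-0.4   0.52  1.72 -0.4   1.17  0.77] p [ 0.4567 -0.2604  0.0418] dist 0.0255 ang 0.7 n 2 F [-0.3  0.   0.6] w 0.0852
xyz [[0.027, -0.001, 0.033], [0.027, -0.001, 0.033]]
rot [[-0.004, 0.001, -0.004], [-0.004, 0.001, -0.004]]
```

>>> apply_moves(
  xyz=[
    [0.027,0,0.033],
    [0.027,0,0.033],
    [0,0,0],
    [0,0,0],
    [0,0,0],
    [0,0,0],
  ],
  rot=[
    [-0.004,0,-0.004],
    [-0.004,0,-0.004],
    [0,0,0],
    [0,0,0],
    [0,0,0],
    [0,0,0],
  ],
  hand=[1,1,0.4,0.4,0.4,0.4],
  force=40,
)

```text
clock: 3.08
position: [0.4636, -0.2564, 0.0179]
ee_rot: [0.068, 0.929, 0.3, -0.206]
contact_force: [0.5, -0.3, -1.9]
width: 0.0679
gripper_force: 44.9
```

```bash
cat >> kin.py <<'E'
def path(way,k,q0,n=8):
    """way: list of (pos,R); checks IK along it from present pose"""
    st=status.get_state(); R0=rot(st['ee_rot']); p0=np.array(st['position'])-manip.tcp_to_grasp*R0.as_matrix()[:,2]; q=np.array(st['qpos'])
    for p,Rt in way:
        rv=(R0.inv()*Rt).as_rotvec(); mx=0; w=0; lim=9
        for i in range(1,n+1):
            qn,e=ik(p0+(np.array(p)-p0)*i/n,R0*R.from_rotvec(rv*i/n),k,q); mx=max(mx,np.abs(qn-q).max()); w=max(w,e); q=qn; lim=min(lim,(q-LO).min(),(HI-q).min())
        print('q',q.round(2),'err',round(w,4),'maxstep',round(mx,2),'limit margin',round(lim,2)); p0,R0=np.array(p),Rt
E
python3 - <<'E'
from kin import *
log(); k,_=fit(); print(k.round(3))
for hd in(45,60,75):
    print(hd);path([((.47,-.25,.15),tool(35.7,115)),((.48,-.14,.24),tool(35.7,70)),((.52,-.03,.22),tool(hd,25)),((.5515,.036,.17),tool(hd,25)),((.5515,.036,.097),tool(hd,25))],k,None)
plan((.47,-.25,.15),tool(35.7,115))
E
```

```text
[ 0.63   0.421  0.364  0.137  0.069  0.06  -0.     1.571]
45
q [-0.39  0.43  1.62 -0.38  1.35  0.69] err 0.0 maxstep 0.03 limit margin 0.77
q [-0.66  0.09  1.83  0.37  1.15  0.15] err 0.0 maxstep 0.11 limit margin 0.84
q [-0.88  0.29  2.21  1.23  1.28 -0.9 ] err 0.0 maxstep 0.14 limit margin 0.49
q [-0.7   0.39  2.29  1.44  1.14 -1.06] err 0.0 maxstep 0.03 limit margin 0.41
q [-0.7   0.57  2.35  1.56  1.13 -1.33] err 0.0 maxstep 0.03 limit margin 0.35
60
q [-0.39  0.43  1.62 -0.38  1.35  0.69] err 0.0 maxstep 0.03 limit margin 0.77
q [-0.66  0.09  1.83  0.37  1.15  0.15] err 0.0 maxstep 0.11 limit margin 0.84
q [-0.84  0.38  2.04  1.05  1.44 -0.88] err 0.0 maxstep 0.14 limit margin 0.66
q [-0.69  0.45  2.11  1.19  1.29 -0.98] err 0.0 maxstep 0.02 limit margin 0.59
q [-0.69  0.6   2.16  1.25  1.23 -1.17] err 0.0 maxstep 0.02 limit margin 0.54
75
q [-0.39  0.43  1.62 -0.38  1.35  0.69] err 0.0 maxstep 0.03 limit margin 0.77
q [-0.66  0.09  1.83  0.37  1.15  0.15] err 0.0 maxstep 0.11 limit margin 0.84
q [-0.78  0.46  1.86  0.91  1.6  -0.89] err 0.0 maxstep 0.17 limit margin 0.82
q [-0.64  0.53  1.93  1.01  1.46 -0.94] err 0.0 maxstep 0.02 limit margin 0.77
q [-0.64  0.65  1.98  1.03  1.37 -1.08] err 0.0 maxstep 0.02 limit margin 0.72
t 3.08 q [-0.39  0.55  1.74 -0.41  1.12  0.79] p [ 0.4636 -0.2564  0.0179] dist 0.1151 ang 0.2 n 2 F [ 0.5 -0.3 -1.9] w 0.0679
xyz [[-0.08, -0.002, -0.175], [-0.08, -0.002, -0.175]]
rot [[0.002, 0.0, 0.0], [0.002, 0.0, 0.0]]
```

```bash
cat >> h.py <<'E'
def chain(way,ns):
    st=log(); R0=rot(st['ee_rot']); p0=np.array(st['position']); g=manip.tcp_to_grasp
    print('t',round(st['clock'],2))
    for (pg,Rt),n in zip(way,ns):
        p1=np.array(pg)+g*Rt.as_matrix()[:,2]; rv=(R0.inv()*Rt).as_rotvec()
        gp0=p0-g*R0.as_matrix()[:,2]; X=[];W=[]
        for i in range(n):
            Ra,Rb=R0*R.from_rotvec(rv*i/n),R0*R.from_rotvec(rv*(i+1)/n)
            a=gp0+(np.array(pg)-gp0)*i/n+g*Ra.as_matrix()[:,2]; b=gp0+(np.array(pg)-gp0)*(i+1)/n+g*Rb.as_matrix()[:,2]
            X.append((Ra.inv().apply(b-a)/.3).round(3).tolist()); W.append((np.degrees(rv)/n/60).round(3).tolist())
        print('xyz',json.dumps(X)); print('rot',json.dumps(W)); p0,R0=p1,Rt
E
python3 - <<'E'
from h import *
chain([((.47,-.25,.15),tool(35.7,115)),((.48,-.14,.24),tool(35.7,70)),((.52,-.03,.23),tool(60,25))],[3,6,7])
E
```

```text
t 3.08
xyz [[-0.053, -0.001, -0.116], [-0.053, -0.001, -0.116], [-0.053, -0.001, -0.116]]
rot [[0.001, 0.0, 0.0], [0.001, 0.0, 0.0], [0.001, 0.0, 0.0]]
xyz [[0.023, -0.046, -0.063], [0.031, -0.046, -0.06], [0.039, -0.046, -0.057], [0.046, -0.046, -0.052], [0.053, -0.046, -0.047], [0.058, -0.046, -0.041]]
rot [[0.0, 0.125, 0.0], [0.0, 0.125, 0.0], [0.0, 0.125, 0.0], [0.0, 0.125, 0.0], [0.0, 0.125, 0.0], [0.0, 0.125, 0.0]]
xyz [[0.048, -0.034, 0.02], [0.047, -0.031, 0.026], [0.045, -0.028, 0.031], [0.043, -0.025, 0.036], [0.039, -0.022, 0.041], [0.035, -0.019, 0.045], [0.031, -0.016, 0.048]]
rot [[0.04, 0.105, -0.044], [0.04, 0.105, -0.044], [0.04, 0.105, -0.044], [0.04, 0.105, -0.044], [0.04, 0.105, -0.044], [0.04, 0.105, -0.044], [0.04, 0.105, -0.044]]
```

>>> apply_moves(
  xyz=[
    [-0.053,0,-0.116],
    [-0.053,0,-0.116],
    [-0.053,0,-0.116],
    [0.023,-0.046,-0.063],
    [0.031,-0.046,-0.06],
    [0.039,-0.046,-0.057],
    [0.046,-0.046,-0.052],
    [0.053,-0.046,-0.047],
  ],
  rot=[
    [0,0,0],
    [0,0,0],
    [0,0,0],
    [0,0.125,0],
    [0,0.125,0],
    [0,0.125,0],
    [0,0.125,0],
    [0,0.125,0],
  ],
  hand=[0.4,0.4,0.4,0.4,0.4,0.4,0.4,0.4],
)

```text
clock: 4.08
position: [0.4816, -0.1565, 0.2071]
ee_rot: [-0.032, 0.946, 0.306, 0.106]
contact_force: [-1.0, -0.4, -1.7]
width: 0.0679
gripper_force: 45.8
```

>>> apply_moves(
  xyz=[
    [0.058,-0.046,-0.041],
    [0.048,-0.034,0.02],
    [0.047,-0.031,0.026],
    [0.045,-0.028,0.031],
    [0.043,-0.025,0.036],
    [0.039,-0.022,0.041],
    [0.035,-0.019,0.045],
    [0.031,-0.016,0.048],
  ],
  rot=[
    [0,0.125,0],
    [0.04,0.105,-0.044],
    [0.04,0.105,-0.044],
    [0.04,0.105,-0.044],
    [0.04,0.105,-0.044],
    [0.04,0.105,-0.044],
    [0.04,0.105,-0.044],
    [0.04,0.105,-0.044],
  ],
  hand=[0.4,0.4,0.4,0.4,0.4,0.4,0.4,0.4],
)

```text
clock: 5.08
position: [0.5281, -0.0168, 0.2207]
ee_rot: [-0.267, 0.73, 0.425, 0.464]
contact_force: [-0.4, 0.3, -1.4]
width: 0.0677
gripper_force: 45.8
```

Run:
```python
from h import *
plan((.5515,.036,.15),tool(60,25))
t=snap('top','t1.png');s=snap('scene')
for z in(.23,.19): print(proj(t,[.52,-.03,z]),proj(s,[.52,-.03,z]))
cu,cv=map(int,proj(t,[.52,-.03,.23])); su,sv=map(int,proj(s,[.52,-.03,.23]))
f=lambda im,u,v:cv2.resize(im['pixels'][v-45:v+45,u-45:u+45],None,fx=4.4,fy=4.4,interpolation=cv2.INTER_CUBIC)
cv2.imwrite('pics/up.png',np.hstack([f(t,cu,cv),f(s,su,sv)])[...,::-1])
```

```text
t 5.08 q [-0.84  0.36  2.03  1.04  1.45 -0.87] p [ 0.5281 -0.0168  0.2207] dist 0.1085 ang 0.5 n 2 F [-0.4  0.3 -1.4] w 0.0677
xyz [[-0.066, -0.01, 0.168], [-0.066, -0.01, 0.168]]
rot [[-0.001, 0.002, 0.003], [-0.001, 0.002, 0.003]]
(np.float64(306.8349811733359), np.float64(200.9435408875987)) (np.float64(339.2170531005804), np.float64(168.934354936371))
(np.float64(307.17969907476714), np.float64(202.90526766541004)) (np.float64(338.55718538109693), np.float64(179.4740644467953))
```

View pics/up.png

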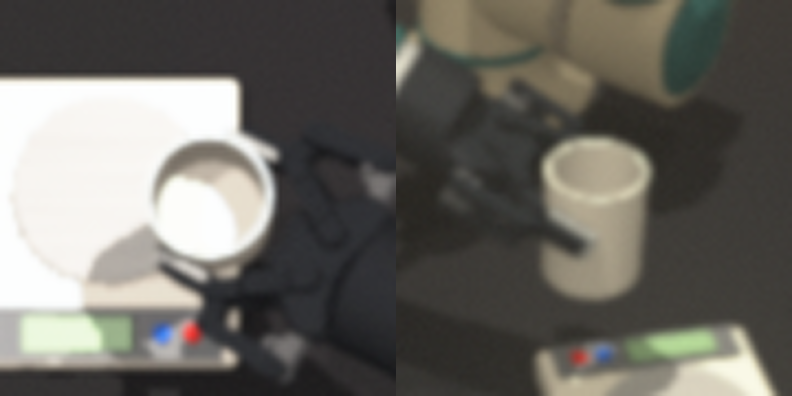

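The jar is upright with its mouth up. The rim centre is at about (309.2,200.5) in the top view and (339.7,161.6) in the scene view. I'll triangulate it against the grasp point.

Run:
```python
from h import *
t=get_image('top');s=get_image('scene')
r,e=tri(t,(309.2,200.5),s,(339.7,161.6)); st=status.get_state(); g=st['position']-.0187*rot(st['ee_rot']).as_matrix()[:,2]
print(r,e,'grasp',g,rot(st['ee_rot']).as_matrix().round(3))
chain([((.5515,.036,.18),tool(60,25)),((.5515,.036,.115),tool(60,25))],[3,3])
```

```text
[ 0.51862112 -0.03295583  0.25620231] 0.0065965590928030934 grasp [ 0.51971733 -0.03182261  0.22837035] [[ 0.212  0.867  0.45 ]
 [ 0.373 -0.498  0.783]
 [ 0.903  0.002 -0.43 ]]
t 5.28
xyz [[-0.013, -0.007, 0.098], [-0.013, -0.007, 0.098], [-0.013, -0.007, 0.098]]
rot [[-0.0, 0.002, 0.001], [-0.0, 0.002, 0.001], [-0.0, 0.002, 0.001]]
xyz [[-0.065, 0.0, 0.031], [-0.065, 0.0, 0.031], [-0.065, 0.0, 0.031]]
rot [[0.0, 0.0, 0.0], [0.0, 0.0, 0.0], [0.0, 0.0, 0.0]]
```

>>> apply_moves(
  xyz=[
    [-0.013,-0.007,0.098],
    [-0.013,-0.007,0.098],
    [-0.013,-0.007,0.098],
    [-0.065,0,0.031],
    [-0.065,0,0.031],
    [-0.065,0,0.031],
    [0,0,0],
    [0,0,0],
  ],
  rot=[
    [0,0.002,0.001],
    [0,0.002,0.001],
    [0,0.002,0.001],
    [0,0,0],
    [0,0,0],
    [0,0,0],
    [0,0,0],
    [0,0,0],
  ],
  hand=[0.4,0.4,0.4,0.4,0.4,0.4,0.4,0.4],
)

```text
clock: 6.28
position: [0.561, 0.0513, 0.1091]
ee_rot: [-0.268, 0.73, 0.423, 0.466]
contact_force: [0.3, 0.3, -1.2]
width: 0.0673
gripper_force: 45.9
```

Run:
```python
from h import *
t=snap('top');s=snap('scene')
st=status.get_state(); Rt=rot(st['ee_rot']); g=st['position']-.0187*Rt.as_matrix()[:,2]; print('grasp',g,st['contact_force'],Rt.as_matrix()[2].round(3))
plan((.5515,.036,.107),tool(60,25),n=1)
print('pan px',proj(t,[.5515,.036,.046]),'expected rim',proj(t,[.5515,.036,.15]))
f=lambda im,u,v:cv2.resize(im['pixels'][v-40:v+40,u-40:u+40],None,fx=5,fy=5,interpolation=cv2.INTER_CUBIC)
cv2.imwrite('pics/near.png',np.hstack([f(t,285,198),f(s,357,205)])[...,::-1])
```

```text
grasp [0.5524687  0.03667268 0.1169733 ] [ 0.03824042 -0.8741956  -0.77334095] [ 0.906  0.003 -0.422]
t 6.38 q [-0.69  0.56  2.15  1.24  1.24 -1.12] p [0.5609 0.0514 0.1091] dist 0.0101 ang 0.2 n 1 F [ 0.  -0.9 -0.8] w 0.0674
xyz [[-0.032, -0.002, 0.011]]
rot [[0.0, -0.0, 0.003]]
pan px (np.float64(285.12820347183026), np.float64(197.9841388026315)) expected rim (np.float64(282.25940088159155), np.float64(192.8048742259034))
```

View pics/near.png

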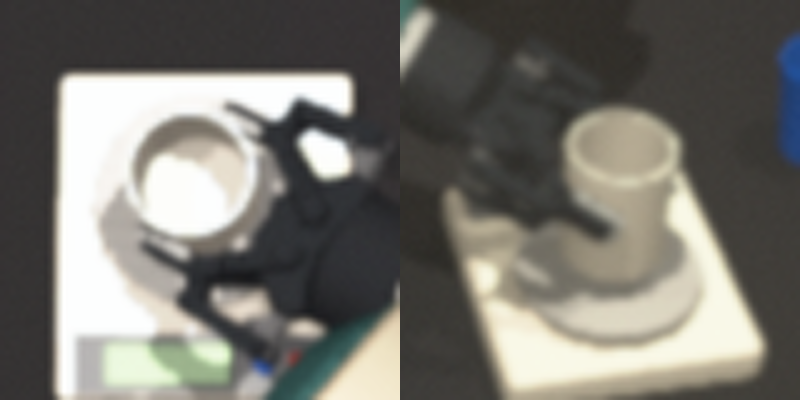

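The jar hangs mouth-up over the pan. Its rim is at about (284,193.6) in the top view, about 4 mm off centre toward −y. Next I'll nudge it by 3 mm and descend in small force-watched steps.

>>> apply_moves(
  xyz=[
    [0.004,-0.005,0.008],
    [-0.006,0,0.003],
    [-0.006,0,0.003],
    [-0.006,0,0.003],
    [0,0,0],
  ],
  rot=[
    [0,0,0],
    [0,0,0],
    [0,0,0],
    [0,0,0],
    [0,0,0],
  ],
  hand=[0.4,0.4,0.4,0.4,0.4],
)

```text
clock: 7.0
position: [0.5607, 0.0548, 0.1017]
ee_rot: [-0.269, 0.73, 0.422, 0.465]
contact_force: [-0.5, -0.0, -1.7]
width: 0.0672
gripper_force: 45.9
```

>>> apply_moves(
  xyz=[
    [-0.006,0,0.003],
    [-0.006,0,0.003],
    [0,0,0],
  ],
  rot=[
    [0,0,0],
    [0,0,0],
    [0,0,0],
  ],
  hand=[0.4,0.4,0.4],
)

```text
clock: 7.38
position: [0.5607, 0.055, 0.0978]
ee_rot: [-0.269, 0.73, 0.422, 0.465]
contact_force: [-0.8, 0.1, -1.3]
width: 0.0675
gripper_force: 45.9
```

>>> apply_moves(
  xyz=[
    [-0.006,0,0.003],
    [0,0,0],
    [0,0,0],
  ],
  rot=[
    [0,0,0],
    [0,0,0],
    [0,0,0],
  ],
  hand=[0.4,0.4,0.4],
)

```text
clock: 7.75
position: [0.5608, 0.055, 0.096]
ee_rot: [-0.269, 0.73, 0.422, 0.466]
contact_force: [0.4, -1.0, -2.0]
width: 0.0675
gripper_force: 45.9
```

>>> apply_moves(
  xyz=[
    [-0.005,0,0.002],
    [0,0,0],
    [0,0,0],
  ],
  rot=[
    [0,0,0],
    [0,0,0],
    [0,0,0],
  ],
  hand=[0.4,0.4,0.4],
)

```text
clock: 8.12
position: [0.5608, 0.0549, 0.0943]
ee_rot: [-0.269, 0.73, 0.422, 0.466]
contact_force: [-0.2, 0.0, -1.7]
width: 0.0676
gripper_force: 45.9
```

>>> apply_moves(
  xyz=[
    [-0.005,0,0.002],
    [0,0,0],
    [0,0,0],
  ],
  rot=[
    [0,0,0],
    [0,0,0],
    [0,0,0],
  ],
  hand=[0.4,0.4,0.4],
)

```text
clock: 8.5
position: [0.5607, 0.0548, 0.0927]
ee_rot: [-0.269, 0.73, 0.422, 0.466]
contact_force: [-1.1, 0.7, -1.4]
width: 0.0675
gripper_force: 45.9
```

>>> apply_moves(
  xyz=[
    [-0.005,0,0.002],
    [0,0,0],
    [0,0,0],
  ],
  rot=[
    [0,0,0],
    [0,0,0],
    [0,0,0],
  ],
  hand=[0.4,0.4,0.4],
)

```text
clock: 8.88
position: [0.5607, 0.0548, 0.0911]
ee_rot: [-0.269, 0.73, 0.422, 0.466]
contact_force: [-0.8, 0.2, -1.2]
width: 0.0676
gripper_force: 45.9
```

>>> apply_moves(
  xyz=[
    [-0.004,0,0.002],
    [0,0,0],
    [0,0,0],
  ],
  rot=[
    [0,0,0],
    [0,0,0],
    [0,0,0],
  ],
  hand=[0.4,0.4,0.4],
)

```text
clock: 9.25
position: [0.5607, 0.0548, 0.0898]
ee_rot: [-0.269, 0.73, 0.422, 0.466]
contact_force: [-0.6, -0.6, -1.5]
width: 0.0676
gripper_force: 45.9
```

Run:
```python
from h import *
F=[]
for i in range(6): get_image('top'); F.append(status.get_state()['contact_force'])
print(np.mean(F,0))
```

```text
[ 0.09943235 -0.27278504 -1.30225271]
```

>>> apply_moves(
  xyz=[
    [-0.005,0,0.002],
    [0,0,0],
    [0,0,0],
  ],
  rot=[
    [0,0,0],
    [0,0,0],
    [0,0,0],
  ],
  hand=[0.4,0.4,0.4],
)

```text
clock: 9.93
position: [0.5607, 0.0548, 0.0884]
ee_rot: [-0.269, 0.73, 0.422, 0.466]
contact_force: [0.4, -0.1, -0.0]
width: 0.0676
gripper_force: 45.9
```

>>> apply_moves(
  xyz=[
    [-0.004,0,0.002],
    [0,0,0],
    [0,0,0],
  ],
  rot=[
    [0,0,0],
    [0,0,0],
    [0,0,0],
  ],
  hand=[0.4,0.4,0.4],
)

```text
clock: 10.3
position: [0.5607, 0.0548, 0.087]
ee_rot: [-0.269, 0.73, 0.422, 0.466]
contact_force: [-0.5, -0.1, 1.8]
width: 0.0676
gripper_force: 46.0
```

Run:
```python
from h import *
F=[]
for i in range(6): get_image('top'); F.append(status.get_state()['contact_force'])
print(np.mean(F,0),status.get_state()['position'])
```

```text
[-0.411364   -0.17740672  2.53134336] [0.56068075 0.05481198 0.08692285]
```

>>> apply_moves(
  xyz=[
    [0.006,0,-0.003],
    [0,0,0],
    [0,0,0],
  ],
  rot=[
    [0,0,0],
    [0,0,0],
    [0,0,0],
  ],
  hand=[0.4,0.4,0.4],
  force=20,
)

```text
clock: 10.98
position: [0.5606, 0.0547, 0.0886]
ee_rot: [-0.269, 0.73, 0.422, 0.465]
contact_force: [0.2, -0.2, 0.0]
width: 0.0677
gripper_force: 45.8
```

>>> apply_moves(
  xyz=[
    [0,0,0],
    [0,0,0],
    [0,0,0],
    [0,0,0],
    [0,0,0],
    [0,0,0],
  ],
  rot=[
    [0,0,0],
    [0,0,0],
    [0,0,0],
    [0,0,0],
    [0,0,0],
    [0,0,0],
  ],
  hand=[0.62,0.7,0.8,0.9,1,1],
)

```text
clock: 11.72
position: [0.5606, 0.0547, 0.0888]
ee_rot: [-0.269, 0.73, 0.422, 0.466]
contact_force: [-1.1, -0.4, -0.2]
width: 0.0852
gripper_force: 0.0
```

Run:
```python
from h import *
st=status.get_state(); print(st['contact_force'],st['width'],st['position'])
t=snap('top');s=snap('scene')
f=lambda im,u,v:cv2.resize(im['pixels'][v-40:v+40,u-40:u+40],None,fx=5,fy=5,interpolation=cv2.INTER_CUBIC)
cv2.imwrite('pics/rel.png',np.hstack([f(t,285,198),f(s,357,205)])[...,::-1])
```

```text
[-1.13666748 -0.43323819 -0.24219099] 0.08519762955224454 [0.56061206 0.054717   0.08879569]
```

View pics/rel.png

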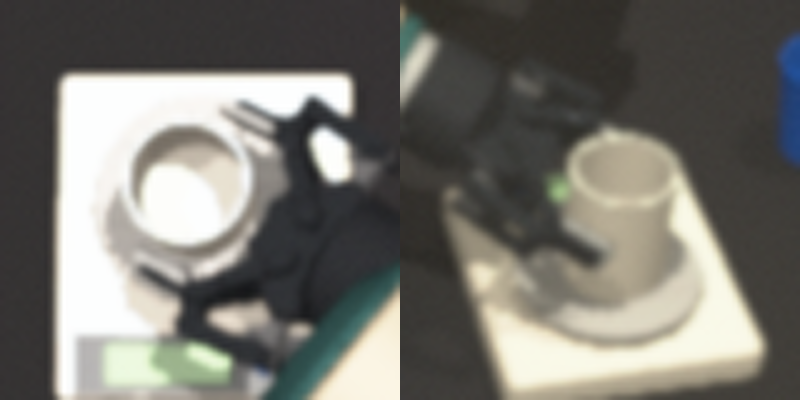

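The jar stands released on the pan, with its rim at about (282.4,195) in the top view, within a few mm of centre. I'll back the gripper off and plan the beaker grasp and pour.

>>> apply_moves(
  xyz=[
    [0,0,-0.06],
    [0,0,-0.13],
    [0,0,-0.18],
    [0.08,0,-0.1],
  ],
  rot=[
    [0,0,0],
    [0,0,0],
    [0,0,0],
    [0,0,0],
  ],
  hand=[1,1,1,1],
)

```text
clock: 12.32
position: [0.5015, -0.0496, 0.1702]
ee_rot: [-0.269, 0.731, 0.421, 0.465]
contact_force: [1.3, 0.3, 0.7]
width: 0.0851
gripper_force: 0.0
```

```bash
cat > pour.py <<'E'
from kin import *
BG=12.; HG=.055
B=np.array([.412,.237]); 
uT=np.array([np.cos(np.radians(BG)),0,-np.sin(np.radians(BG))])
def pour(lip,hd,bp,rho):
    Rt=tool(hd,bp)*R.from_euler('z',rho,degrees=True); u=Rt.apply(uT)
    w=-np.array([0,0,1])+u[2]*u; w/=np.linalg.norm(w)
    G=np.array(lip)-(.08-HG)*u-.034*w
    return G,Rt,np.degrees(np.arccos(u[2])),u
E
python3 - <<'E'
from pour import *
t=snap('top'); 
g=t['pixels']; print('jar rim',plane(t,282.4,195,.13))
log(); k,_=fit(); st=status.get_state(); print(st['position'],st['qpos'].round(2))
J=np.array([.5515,.036,.131])
q0s=[[-.7,.6,2.2,1.2,1.2,-1],[-.7,.6,2.2,1.2,1.2,1],[0,.3,2,1.5,.5,0],[.5,1,2.4,4,1.5,-1]]
def sol(p,Rt):
    s=[ik(p,Rt,k,q) for q in q0s]; s=[a for a in s if a[1]<5e-4]; return s[0][0].round(2) if s else None
for hd in(30,45,60,75,90):
  print(hd,'grasp',sol([*B,HG],tool(hd,BG)))
for hd in(15,30,45,60,75,90):
  for bp in(0,12):
    o=[]
    for rho in(60,90,120,135):
        yv=np.array([np.sin(np.radians(hd)),-np.cos(np.radians(hd)),0])
        G,Rt,tip,u=pour(J+[0,0,.029]-.012*yv,hd,bp,rho); o.append((round(tip),sol(G,Rt)))
    print(hd,bp,o)
E
```

```text
jar rim [0.54847778 0.03718056 0.13      ]
[ 0.50240796 -0.05067114  0.174219  ] [-0.93  0.45  2.07  1.    1.44 -1.  ]
30 grasp None
45 grasp None
60 grasp None
75 grasp [-0.48  0.93  2.49  1.42  1.31 -1.85]
90 grasp [-0.41  0.86  2.28  1.16  1.36 -1.57]
15 0 [(61, None), (90, None), (119, None), (134, None)]
15 12 [(59, None), (88, None), (116, None), (129, None)]
30 0 [(61, None), (90, None), (119, array([-0.72,  0.77,  2.65,  1.89,  1.66,  0.26])), (134, array([-0.74,  0.75,  2.63,  1.87,  1.64,  0.56]))]
30 12 [(59, array([-0.63,  0.59,  2.67,  2.01,  1.41, -0.63])), (88, array([-0.65,  0.51,  2.62,  1.97,  1.35,  0.02])), (116, array([-0.68,  0.47,  2.57,  1.91,  1.33,  0.62])), (129, array([-0.71,  0.47,  2.56,  1.88,  1.32,  0.9 ]))]
45 0 [(61, array([-0.76,  0.78,  2.52,  1.6 ,  1.58, -0.68])), (90, array([-0.77,  0.72,  2.48,  1.59,  1.57, -0.06])), (119, array([-0.78,  0.69,  2.43,  1.57,  1.57,  0.55])), (134, array([-0.79,  0.68,  2.41,  1.57,  1.57,  0.83]))]
45 12 [(59, array([-0.75,  0.55,  2.48,  1.59,  1.36, -0.41])), (88, array([-0.75,  0.5 ,  2.43,  1.57,  1.36,  0
[... 842 characters left out ...]
9, array([-0.72,  0.61,  2.07,  1.07,  1.58, -0.12])), (88, array([-0.71,  0.59,  2.04,  1.08,  1.6 ,  0.46])), (116, array([-0.7 ,  0.59,  1.99,  1.09,  1.62,  1.03])), (129, array([-0.7 ,  0.59,  1.96,  1.09,  1.62,  1.31]))]
90 0 [(61, array([-0.66,  0.79,  1.89,  0.97,  1.85, -0.15])), (90, array([-0.65,  0.77,  1.85,  0.99,  1.88,  0.43])), (119, array([-0.64,  0.77,  1.81,  1.01,  1.9 ,  1.  ])), (134, array([-0.63,  0.78,  1.78,  1.02,  1.9 ,  1.28]))]
90 12 [(59, array([-0.66,  0.67,  1.87,  0.9 ,  1.73, -0.05])), (88, array([-0.64,  0.65,  1.84,  0.92,  1.76,  0.52])), (116, array([-0.63,  0.66,  1.79,  0.94,  1.78,  1.08])), (129, array([-0.62,  0.66,  1.77,  0.95,  1.79,  1.36]))]
```

```bash
sed -i 's/^BG=12./BG=15./' pour.py
python3 - <<'E'
from pour import *
k,_=fit()
T=tool(80,15); z=T.as_matrix()[:,2]; b=np.array([*B,HG])
W=[((.40,0,.19),tool(72,20)),(b-.14*z+[0,0,.05],T),(b-.1*z,T),(b,T)]
path(W,k,None)
chain(W,[3,3,2,3])
E
```

```text
q [-0.96  0.45  2.18  0.85  1.55 -1.17] err 0.0 maxstep 0.02 limit margin 0.52
q [-0.77  0.61  2.31  0.94  1.44 -1.38] err 0.0 maxstep 0.03 limit margin 0.39
q [-0.69  0.76  2.37  1.06  1.31 -1.56] err 0.0 maxstep 0.02 limit margin 0.33
q [-0.45  0.84  2.42  1.33  1.28 -1.69] err 0.0 maxstep 0.04 limit margin 0.28
t 12.38
xyz [[0.015, -0.131, 0.005], [0.018, -0.13, 0.014], [0.02, -0.128, 0.023]]
rot [[0.063, 0.027, -0.024], [0.063, 0.027, -0.024], [0.063, 0.027, -0.024]]
xyz [[-0.013, -0.051, 0.118], [-0.016, -0.046, 0.119], [-0.019, -0.04, 0.121]]
rot [[0.042, 0.028, -0.013], [0.042, 0.028, -0.013], [0.042, 0.028, -0.013]]
xyz [[-0.08, -0.0, 0.088], [-0.08, -0.0, 0.088]]
rot [[0.0, 0.0, 0.0], [0.0, 0.0, 0.0]]
xyz [[0.0, 0.0, 0.111], [0.0, 0.0, 0.111], [0.0, -0.0, 0.111]]
rot [[0.0, 0.0, 0.0], [0.0, 0.0, 0.0], [0.0, 0.0, 0.0]]
```

>>> apply_moves(
  xyz=[
    [0.015,-0.131,0.005],
    [0.018,-0.13,0.014],
    [0.02,-0.128,0.023],
    [-0.013,-0.051,0.118],
    [-0.016,-0.046,0.119],
    [-0.019,-0.04,0.121],
    [-0.08,0,0.088],
    [-0.08,0,0.088],
  ],
  rot=[
    [0.063,0.027,-0.024],
    [0.063,0.027,-0.024],
    [0.063,0.027,-0.024],
    [0.042,0.028,-0.013],
    [0.042,0.028,-0.013],
    [0.042,0.028,-0.013],
    [0,0,0],
    [0,0,0],
  ],
  hand=[1,1,1,1,1,1,1,1],
)

```text
clock: 13.38
position: [0.3967, 0.1636, 0.0718]
ee_rot: [-0.393, 0.608, 0.509, 0.465]
contact_force: [1.6, 0.7, 0.4]
width: 0.0853
gripper_force: 0.0
```

Run:
```python
from pour import *
b=np.array([*B,HG]); chain([(b,tool(80,15))],[4])
t=get_image('top'); print(status.get_state()['position'],status.get_state()['contact_force'])
```

```text
t 13.38
xyz [[0.003, 0.002, 0.08], [0.003, 0.002, 0.08], [0.003, 0.002, 0.08], [0.003, 0.002, 0.08]]
rot [[-0.001, 0.0, -0.001], [-0.001, 0.0, -0.001], [-0.001, 0.0, -0.001], [-0.001, 0.0, -0.001]]
[0.3956362  0.16473597 0.06901782] [-1.83954248  0.06533762 -3.68982815]
```

Run:
```python
from pour import *
get_image('top');b=np.array([*B,HG]); chain([(b,tool(80,15))],[4])
print(status.get_state()['position'],status.get_state()['contact_force'])
```

```text
t 13.47
xyz [[0.003, 0.003, 0.079], [0.003, 0.003, 0.079], [0.003, 0.003, 0.079], [0.003, 0.003, 0.079]]
rot [[-0.002, -0.0, -0.002], [-0.002, -0.0, -0.002], [-0.002, -0.0, -0.002], [-0.002, -0.0, -0.002]]
[0.3956389  0.16422232 0.07132647] [0.71997905 0.24528324 0.58739374]
```

>>> apply_moves(
  xyz=[
    [0.003,0.003,0.079],
    [0.003,0.003,0.079],
    [0.003,0.003,0.079],
    [0.003,0.003,0.079],
    [0,0,0],
    [0,0,0],
  ],
  rot=[
    [-0.002,0,-0.002],
    [-0.002,0,-0.002],
    [-0.002,0,-0.002],
    [-0.002,0,-0.002],
    [0,0,0],
    [0,0,0],
  ],
  hand=[1,1,1,1,1,1],
)

```text
clock: 14.22
position: [0.4163, 0.2528, 0.0525]
ee_rot: [-0.389, 0.608, 0.51, 0.469]
contact_force: [-0.4, -0.6, 0.1]
width: 0.0854
gripper_force: 0.0
```

Run:
```python
from pour import *
t=snap('top');s=snap('scene')
b=np.array([*B,HG]); chain([(b,tool(80,15))],[1])
st=status.get_state();print(st['position'],st['contact_force'])
f=lambda im,u,v:cv2.resize(im['pixels'][v-40:v+40,u-40:u+40],None,fx=5,fy=5,interpolation=cv2.INTER_CUBIC)
cv2.imwrite('pics/bk.png',np.hstack([f(t,220,247),f(s,395,185)])[...,::-1])
```

```text
t 14.32
xyz [[-0.005, -0.006, 0.008]]
rot [[0.006, -0.001, 0.004]]
[0.41653953 0.25253923 0.05234818] [0.69648558 0.09807608 0.82725264]
```

View pics/bk.png

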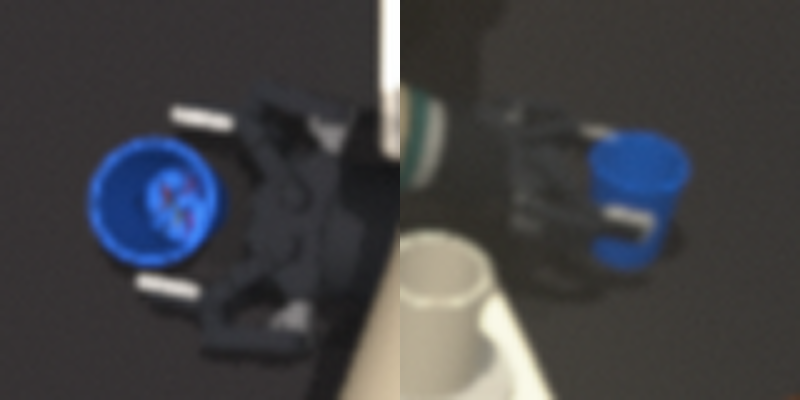

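The pads (white, top crop midpoint about (185,203)) sit about 15 mm short of the beaker's centre at (153,202), because the open fingers stand back. I'll advance 12 mm and then close.

>>> apply_moves(
  xyz=[
    [-0.003,-0.006,0.02],
    [0,0,0.02],
    [0,0,0],
    [0,0,0],
    [0,0,0],
    [0,0,0],
    [0,0,0],
    [0,0,0],
  ],
  rot=[
    [0.006,0,0.004],
    [0,0,0],
    [0,0,0],
    [0,0,0],
    [0,0,0],
    [0,0,0],
    [0,0,0],
    [0,0,0],
  ],
  hand=[1,1,0.6,0.2,0.2,0.2,0.2,0.2],
  force=40,
)

```text
clock: 15.32
position: [0.4158, 0.2651, 0.0483]
ee_rot: [-0.393, 0.607, 0.51, 0.466]
contact_force: [-2.8, -2.1, 3.5]
width: 0.0636
gripper_force: 42.7
```

Run:
```python
from pour import *
st=status.get_state(); Rt=rot(st['ee_rot']); print(st['position'],st['width'],st['contact_force'],Rt.as_matrix().round(3))
t=snap('top'); p=t['pixels'].astype(int)
m=((p[...,2]>p[...,0]+50)&(p[...,2]>70)).astype(np.uint8); m[:,:190]=0;m[:,235:]=0;m[:225]=0;m[270:]=0
c=max(cv2.findContours(m,0,cv2.CHAIN_APPROX_NONE)[0],key=len); e=cv2.fitEllipse(cv2.convexHull(c)); P=plane(t,*e[0],.08); print(e,P)
O=np.array([P[0],P[1],0]); print('beaker origin in tool',Rt.inv().apply(O-st['position']).round(4),Rt.inv().apply([0,0,1]).round(4))
```

```text
[0.41575594 0.26508722 0.0483191 ] 0.0635620076957668 [-2.78726321 -2.09112151  3.49758839] [[ 0.046  0.985  0.166]
 [ 0.253 -0.172  0.952]
 [ 0.966 -0.002 -0.257]]
((210.13375854492188, 246.739501953125), (24.928590774536133, 27.742019653320312), 85.22007751464844) [0.41273838 0.23796953 0.08      ]
beaker origin in tool [-0.0537  0.0018 -0.0139] [ 0.9663 -0.002  -0.2574]
```

```bash
cat > pour.py <<'E'
from kin import *
OT=np.array([-.0537,.0018,-.0139]); uT=np.array([.9663,-.002,-.2574]); J=np.array([.5495,.037,.130])
def pose(back,up,rho,hd=80,bp=8):
    Rt=tool(hd,bp)*R.from_euler('z',rho,degrees=True); u=Rt.apply(uT)
    w=-np.array([0,0,1])+u[2]*u; w/=np.linalg.norm(w); uh=u*[1,1,0]; uh/=np.linalg.norm(uh)
    lip=J-back*uh+[0,0,up]; tcp=lip-Rt.apply(OT+.08*uT)-.034*w
    return tcp-manip.tcp_to_grasp*Rt.as_matrix()[:,2],Rt
def tip(rho,hd=80,bp=8): return np.degrees(np.arccos((tool(hd,bp)*R.from_euler('z',rho,degrees=True)).apply(uT)[2]))
E
python3 - <<'E'
from pour import *
k,_=fit(); st=status.get_state(); R0=rot(st['ee_rot']); g0=st['position']-manip.tcp_to_grasp*R0.as_matrix()[:,2]
print([round(tip(r)) for r in(0,30,60,65,90,110,120,130,140)])
W=[(g0+[0,0,.13],R0),pose(.06,.07,40),pose(.03,.05,62),pose(.012,.03,68)]
for r in(80,95,110,120,130,140): W.append(pose(.012,.03,r))
for p,_r in W: print(p.round(3),end=' ')
path(W,k,None,n=4)
chain(W[:4],[3,6,3,2])
E
```

```text
[7, 30, 59, 64, 88, 107, 116, 125, 134]
[0.413 0.247 0.183] [0.457 0.088 0.203] [0.488 0.073 0.198] [0.506 0.065 0.182] [0.512 0.064 0.189] [0.52  0.061 0.195] [0.529 0.058 0.2  ] [0.536 0.056 0.201] [0.542 0.053 0.202] [0.548 0.05  0.201] q [-0.42  0.49  2.36  1.26  1.39 -1.28] err 0.0 maxstep 0.11 limit margin 0.28
q [-0.71  0.59  2.14  1.02  1.65 -0.52] err 0.0 maxstep 0.19 limit margin 0.39
q [-0.69  0.62  2.06  1.04  1.66 -0.09] err 0.0 maxstep 0.11 limit margin 0.58
q [-0.68  0.66  2.02  1.05  1.66  0.02] err 0.0 maxstep 0.03 limit margin 0.65
q [-0.68  0.65  2.01  1.06  1.67  0.25] err 0.0 maxstep 0.06 limit margin 0.68
q [-0.67  0.64  1.98  1.07  1.68  0.54] err 0.0 maxstep 0.07 limit margin 0.7
q [-0.66  0.64  1.96  1.08  1.69  0.82] err 0.0 maxstep 0.07 limit margin 0.72
q [-0.66  0.65  1.94  1.08  1.69  1.01] err 0.0 maxstep 0.05 limit margin 0.74
q [-0.66  0.65  1.93  1.09  1.7   1.2 ] err 0.0 maxstep 0.05 limit margin 0.76
q [-0.65  0.66  1.91  1.09  1.7   1.38] err 0.0 maxstep 0.05 limit margin 0.78
t 15.38
xyz [[0.14, -0.0, -0.037], [0.14, -0.0, -0.037], [0.14, -0.0, -0.037]]
rot [[0.0, 0.0, 0.0], [0.0, 0.0, 0.0], [0.0, 0.0, 0.0]]
xyz [[-0.01, 0.039, -0.083], [-0.003, 0.039, -0.084], [0.003, 0.039, -0.084], [0.009, 0.038, -0.084], [0.015, 0.036, -0.084], [0.021, 0.034, -0.084]]
rot [[0.006, 0.019, 0.111], [0.006, 0.019, 0.111], [0.006, 0.019, 0.111], [0.006, 0.019, 0.111], [0.006, 0.019, 0.111], [0.006, 0.019, 0.111]]
xyz [[0.019, 0.032, -0.009], [0.023, 0.03, -0.009], [0.026, 0.027, -0.009]]
rot [[0.0, 0.0, 0.122], [0.0, 0.0, 0.122], [0.0, 0.0, 0.122]]
xyz [[0.016, 0.04, -0.003], [0.018, 0.039, -0.003]]
rot [[-0.0, -0.0, 0.05], [-0.0, -0.0, 0.05]]
```

>>> apply_moves(
  xyz=[
    [0.14,0,-0.037],
    [0.14,0,-0.037],
    [0.14,0,-0.037],
    [0,0,0],
  ],
  rot=[
    [0,0,0],
    [0,0,0],
    [0,0,0],
    [0,0,0],
  ],
  hand=[0.2,0.2,0.2,0.2],
)

```text
clock: 15.88
position: [0.417, 0.265, 0.1796]
ee_rot: [-0.389, 0.607, 0.512, 0.467]
contact_force: [0.0, -0.3, -2.5]
width: 0.0631
gripper_force: 43.8
```

>>> apply_moves(
  xyz=[
    [-0.01,0.039,-0.083],
    [-0.003,0.039,-0.084],
    [0.003,0.039,-0.084],
    [0.009,0.038,-0.084],
    [0.015,0.036,-0.084],
    [0.021,0.034,-0.084],
    [0,0,0],
  ],
  rot=[
    [0.006,0.019,0.111],
    [0.006,0.019,0.111],
    [0.006,0.019,0.111],
    [0.006,0.019,0.111],
    [0.006,0.019,0.111],
    [0.006,0.019,0.111],
    [0,0,0],
  ],
  hand=[0.2,0.2,0.2,0.2,0.2,0.2,0.2],
)

```text
clock: 16.75
position: [0.4623, 0.1037, 0.1979]
ee_rot: [-0.567, 0.71, 0.255, 0.33]
contact_force: [-0.5, -0.2, -1.3]
width: 0.0631
gripper_force: 44.0
```

Run:
```python
from pour import *
st=status.get_state(); print(st['position'],st['width'])
W=[pose(.03,.055,60),pose(.012,.042,68)]+[pose(.012,.042-.007*i/9,68+62*i/9) for i in range(1,10)]
chain(W,[3,3]+[2]*9)
```

```text
[0.46228092 0.1037044  0.19785962] 0.0631095942905082
t 16.75
xyz [[0.021, 0.025, -0.008], [0.024, 0.023, -0.008], [0.027, 0.02, -0.008]]
rot [[0.002, -0.002, 0.111], [0.002, -0.002, 0.111], [0.002, -0.002, 0.111]]
xyz [[0.015, 0.019, -0.004], [0.016, 0.019, -0.004], [0.017, 0.018, -0.004]]
rot [[0.0, 0.0, 0.044], [0.0, 0.0, 0.044], [0.0, 0.0, 0.044]]
xyz [[0.007, -0.003, -0.001], [0.006, -0.004, -0.001]]
rot [[0.0, -0.0, 0.057], [0.0, -0.0, 0.057]]
xyz [[0.007, -0.003, -0.001], [0.006, -0.004, -0.001]]
rot [[-0.0, -0.0, 0.057], [-0.0, -0.0, 0.057]]
xyz [[0.007, -0.003, -0.001], [0.007, -0.004, -0.001]]
rot [[0.0, 0.0, 0.057], [0.0, 0.0, 0.057]]
xyz [[0.007, -0.003, -0.001], [0.007, -0.004, -0.001]]
rot [[-0.0, 0.0, 0.057], [-0.0, 0.0, 0.057]]
xyz [[0.007, -0.003, -0.001], [0.007, -0.004, -0.001]]
rot [[0.0, 0.0, 0.057], [0.0, 0.0, 0.057]]
xyz [[0.007, -0.003, -0.001], [0.007, -0.004, -0.001]]
rot [[-0.0, 0.0, 0.057], [-0.0, 0.0, 0.057]]
xyz [[0.007, -0.003, -0.001], [0.007, -0.004, -0.001]]
rot [[-0.0, -0.0, 0.057], [-0.0, -0.0, 0.057]]
xyz [[0.007, -0.003, -0.002], [0.007, -0.004, -0.002]]
rot [[0.0, 0.0, 0.057], [0.0, 0.0, 0.057]]
xyz [[0.007, -0.003, -0.002], [0.007, -0.004, -0.002]]
rot [[0.0, -0.0, 0.057], [0.0, -0.0, 0.057]]
```

>>> apply_moves(
  xyz=[
    [0.021,0.025,-0.008],
    [0.024,0.023,-0.008],
    [0.027,0.02,-0.008],
    [0.015,0.019,-0.004],
    [0.016,0.019,-0.004],
    [0.017,0.018,-0.004],
    [0,0,0],
  ],
  rot=[
    [0.002,-0.002,0.111],
    [0.002,-0.002,0.111],
    [0.002,-0.002,0.111],
    [0,0,0.044],
    [0,0,0.044],
    [0,0,0.044],
    [0,0,0],
  ],
  hand=[0.2,0.2,0.2,0.2,0.2,0.2,0.2],
)

```text
clock: 17.62
position: [0.5078, 0.0863, 0.1921]
ee_rot: [-0.632, 0.75, 0.081, 0.179]
contact_force: [-0.4, 0.5, -0.8]
width: 0.0633
gripper_force: 44.0
```

Run:
```python
from pour import *
t=snap('top');s=snap('scene'); st=status.get_state(); Rt=rot(st['ee_rot']); print(st['position'],st['contact_force'])
u=Rt.apply(uT); O=st['position']+Rt.apply(OT); w=-np.array([0,0,1])+u[2]*u; w/=np.linalg.norm(w); lip=O+.08*u+.034*w
print('tip',np.degrees(np.arccos(u[2])),'u',u,'lip',lip,'px',proj(t,lip),proj(s,lip),'jar',proj(t,J))
f=lambda im,u,v:cv2.resize(im['pixels'][v-40:v+40,u-40:u+40],None,fx=5,fy=5,interpolation=cv2.INTER_CUBIC)
cv2.imwrite('pics/pr.png',np.hstack([f(t,280,198),f(s,357,190)])[...,::-1])
chain([pose(.012,.042-.007*i/9,68+62*i/9) for i in range(0,2)],[1,2])
```

```text
[0.50738866 0.08626768 0.19275914] [ 0.72616488 -0.56409125 -2.27290238]
tip 66.71645024718552 u [ 0.84817073 -0.35263746  0.39528179] lip [0.53641179 0.04463485 0.17349582] px (np.float64(278.11484387095845), np.float64(197.34840608648028)) (np.float64(363.02722021012636), np.float64(184.15495711009243)) jar (np.float64(282.4705060539614), np.float64(194.61919222271396))
t 17.73
xyz [[0.006, 0.009, -0.007]]
rot [[-0.004, 0.004, 0.0]]
xyz [[0.007, -0.003, -0.001], [0.006, -0.004, -0.001]]
rot [[0.0, -0.0, 0.057], [0.0, -0.0, 0.057]]
```

View pics/pr.png

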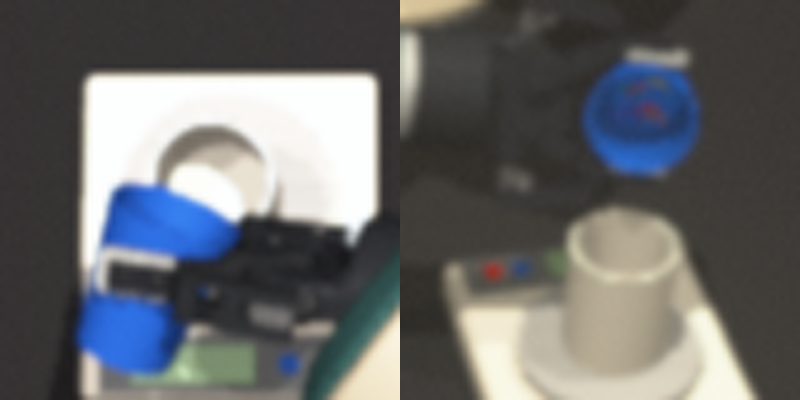

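The beaker's lip is at top crop about (190,197), just short of the jar's mouth centre at (213,183), as predicted. The bungs are still inside, so I'll tilt slowly.

>>> apply_moves(
  xyz=[
    [0.006,0.009,-0.007],
    [0.007,-0.003,-0.001],
    [0.006,-0.004,-0.001],
    [0.007,-0.003,-0.001],
    [0.006,-0.004,-0.001],
    [0.007,-0.003,-0.001],
    [0.007,-0.004,-0.001],
  ],
  rot=[
    [-0.004,0.004,0],
    [0,0,0.057],
    [0,0,0.057],
    [0,0,0.057],
    [0,0,0.057],
    [0,0,0.057],
    [0,0,0.057],
  ],
  hand=[0.2,0.2,0.2,0.2,0.2,0.2,0.2],
)

```text
clock: 18.6
position: [0.5201, 0.0804, 0.2008]
ee_rot: [-0.652, 0.753, -0.057, 0.066]
contact_force: [0.2, 0.5, -1.8]
width: 0.0633
gripper_force: 44.0
```

>>> apply_moves(
  xyz=[
    [0,0,0],
    [0.007,-0.003,-0.001],
    [0.007,-0.004,-0.001],
    [0,0,0],
    [0.007,-0.003,-0.001],
    [0.007,-0.004,-0.001],
    [0,0,0],
    [0,0,0],
  ],
  rot=[
    [0,0,0],
    [0,0,0.057],
    [0,0,0.057],
    [0,0,0],
    [0,0,0.057],
    [0,0,0.057],
    [0,0,0],
    [0,0,0],
  ],
  hand=[0.2,0.2,0.2,0.2,0.2,0.2,0.2,0.2],
)

```text
clock: 19.6
position: [0.5283, 0.0784, 0.2045]
ee_rot: [-0.656, 0.741, -0.145, -0.012]
contact_force: [-0.6, -0.1, -1.1]
width: 0.0631
gripper_force: 44.0
```

```bash
cat > see.py <<'E'
from pour import *
def see():
    t=snap('top');s=snap('scene'); st=status.get_state(); Rt=rot(st['ee_rot'])
    u=Rt.apply(uT); O=st['position']+Rt.apply(OT); w=-np.array([0,0,1])+u[2]*u; w/=np.linalg.norm(w); lip=O+.08*u+.034*w
    print(st['clock'],'tip',np.degrees(np.arccos(u[2])).round(1),'lip-J',(lip-J).round(4),'F',st['contact_force'].round(1),'w',st['width'])
    for n,im,(x0,x1,y0,y1) in(('top',t,(245,330,165,240)),('scene',s,(315,400,160,250))):
        c=im['pixels'][y0:y1,x0:x1]; h=cv2.cvtColor(c,cv2.COLOR_RGB2HSV).astype(int)
        for nm,a,b in(('red/pk',165,180),('red',0,8),('orange',9,20),('yellow',21,36),('green',40,85),('purple',130,164)):
            m=(h[...,0]>=a)&(h[...,0]<=b)&(h[...,1]>110)&(h[...,2]>60); v,uu=np.nonzero(m)
            if len(v)>2: print(n,nm,len(v),(uu.mean()+x0).round(1),(v.mean()+y0).round(1))
E
python3 -c "
from see import *
see()"
```

```text
19.7 tip 99.4 lip-J [-0.0098  0.0054  0.0393] F [ 0.3 -0.8 -1.9] w 0.06319076530355365
scene red 9 335.0 204.0
```

>>> apply_moves(
  xyz=[
    [0.007,-0.003,-0.001],
    [0.007,-0.004,-0.001],
    [0,0,0],
    [0.007,-0.003,-0.001],
    [0.007,-0.004,-0.001],
    [0,0,0],
  ],
  rot=[
    [0,0,0.057],
    [0,0,0.057],
    [0,0,0],
    [0,0,0.057],
    [0,0,0.057],
    [0,0,0],
  ],
  hand=[0.2,0.2,0.2,0.2,0.2,0.2],
)

```text
clock: 20.45
position: [0.5374, 0.0757, 0.2062]
ee_rot: [-0.65, 0.718, -0.232, -0.09]
contact_force: [0.8, -0.1, -1.1]
width: 0.0633
gripper_force: 44.0
```

```bash
python3 -c "
from see import *
see()"
```

```text
20.55 tip 112.2 lip-J [-0.0094  0.0064  0.0379] F [-0.1  0.2 -1.9] w 0.0632724500806699
scene red 9 335.0 204.0
```

>>> apply_moves(
  xyz=[
    [0.007,-0.003,-0.002],
    [0.007,-0.004,-0.002],
    [0,0,0],
    [0.007,-0.003,-0.002],
    [0.007,-0.004,-0.002],
    [0,0,0],
    [0,0,0],
  ],
  rot=[
    [0,0,0.057],
    [0,0,0.057],
    [0,0,0],
    [0,0,0.057],
    [0,0,0.057],
    [0,0,0],
    [0,0,0],
  ],
  hand=[0.2,0.2,0.2,0.2,0.2,0.2,0.2],
)

```text
clock: 21.42
position: [0.5461, 0.0718, 0.206]
ee_rot: [-0.635, 0.685, -0.316, -0.167]
contact_force: [0.5, -0.3, -1.2]
width: 0.0629
gripper_force: 44.0
```

```bash
python3 -c "
from see import *
see()
chain([pose(.008,.038,130),pose(.006,.04,138),pose(.004,.042,146),pose(.004,.042,154)],[1,2,2,2])"
```

```text
21.525 tip 124.8 lip-J [-0.0088  0.0069  0.0367] F [-0.4  0.4 -1.9] w 0.06333261997998414
top purple 3 290.3 199.0
scene red 8 335.1 204.1
scene green 17 348.1 204.4
t 21.52
xyz [[0.006, -0.009, -0.007]]
rot [[-0.0, -0.0, 0.009]]
xyz [[0.007, -0.009, -0.005], [0.007, -0.009, -0.005]]
rot [[0.0, 0.0, 0.067], [0.0, 0.0, 0.067]]
xyz [[0.006, -0.008, -0.006], [0.005, -0.008, -0.006]]
rot [[-0.0, -0.0, 0.067], [-0.0, -0.0, 0.067]]
xyz [[0.006, -0.002, -0.005], [0.005, -0.003, -0.005]]
rot [[0.0, 0.0, 0.067], [0.0, 0.0, 0.067]]
```

>>> apply_moves(
  xyz=[
    [0.006,-0.009,-0.007],
    [0.007,-0.009,-0.005],
    [0.007,-0.009,-0.005],
    [0.006,-0.008,-0.006],
    [0.005,-0.008,-0.006],
    [0,0,0],
    [0,0,0],
    [0,0,0],
  ],
  rot=[
    [0,0,0.009],
    [0,0,0.067],
    [0,0,0.067],
    [0,0,0.067],
    [0,0,0.067],
    [0,0,0],
    [0,0,0],
    [0,0,0],
  ],
  hand=[0.2,0.2,0.2,0.2,0.2,0.2,0.2,0.2],
)

```text
clock: 22.52
position: [0.5601, 0.0609, 0.2097]
ee_rot: [-0.604, 0.632, -0.412, -0.257]
contact_force: [-0.1, -0.4, -1.5]
width: 0.0629
gripper_force: 44.0
```

```bash
python3 -c "
from see import *
F=[]
for i in range(12): get_image('top'); F.append(status.get_state()['contact_force'])
print(np.mean(F,0),np.std(F,0))
see()
W=[pose(.03,.06,110),pose(.06,.07,65)]
chain(W,[4,6])"
```

```text
[-0.18020314 -0.20171222 -0.85084504] [0.55778949 0.55432882 0.31987621]
23.225 tip 139.3 lip-J [-0.0026  0.0033  0.042 ] F [ 0.2 -0.5 -1.2] w 0.06359886855441463
top purple 3 289.7 198.7
scene red 10 335.2 204.0
scene green 12 349.5 233.5
t 23.23
xyz [[-0.036, 0.024, 0.012], [-0.039, 0.018, 0.012], [-0.041, 0.011, 0.012], [-0.042, 0.005, 0.012]]
rot [[-0.0, -0.0, -0.151], [-0.0, -0.0, -0.151], [-0.0, -0.0, -0.151], [-0.0, -0.0, -0.151]]
xyz [[-0.027, 0.015, 0.005], [-0.029, 0.011, 0.005], [-0.03, 0.008, 0.005], [-0.03, 0.004, 0.005], [-0.031, -0.0, 0.005], [-0.03, -0.004, 0.005]]
rot [[0.0, 0.0, -0.125], [0.0, 0.0, -0.125], [0.0, 0.0, -0.125], [0.0, 0.0, -0.125], [0.0, 0.0, -0.125], [0.0, 0.0, -0.125]]
```

The held weight now reads 0.85 N, so the beaker is empty. I'll tilt it back clear of the jar, then look.

>>> apply_moves(
  xyz=[
    [-0.036,0.024,0.012],
    [-0.039,0.018,0.012],
    [-0.041,0.011,0.012],
    [-0.042,0.005,0.012],
    [-0.027,0.015,0.005],
    [-0.029,0.011,0.005],
    [-0.03,0.008,0.005],
    [-0.03,0.004,0.005],
  ],
  rot=[
    [0,0,-0.151],
    [0,0,-0.151],
    [0,0,-0.151],
    [0,0,-0.151],
    [0,0,-0.125],
    [0,0,-0.125],
    [0,0,-0.125],
    [0,0,-0.125],
  ],
  hand=[0.2,0.2,0.2,0.2,0.2,0.2,0.2,0.2],
)

```text
clock: 24.22
position: [0.4813, 0.0972, 0.2203]
ee_rot: [-0.645, 0.755, 0.002, 0.116]
contact_force: [0.2, 0.2, -0.6]
width: 0.0632
gripper_force: 44.0
```

Run:
```python
from see import *
see()
k,_=fit(); g=manip.tcp_to_grasp
def stand(O,hd=80):
    Rt=tool(hd,15)
    return np.array(O)-Rt.apply(OT)-g*Rt.as_matrix()[:,2],Rt
W=[pose(.09,.09,35),stand([.42,.2,.12]),stand([.415,.237,.05]),stand([.415,.237,.008])]
path(W,k,None); chain(W,[5,6,2,2])
```

```text
24.325 tip 78.2 lip-J [-0.045   0.0203  0.0644] F [-0.7 -0.2 -0.6] w 0.06352056077903151
top red/pk 12 283.2 201.7
top red 14 289.0 192.9
top orange 31 283.8 194.1
top yellow 33 275.5 195.8
top green 13 300.5 177.2
top purple 13 287.1 200.0
scene red 11 335.4 203.9
scene green 12 349.5 233.5
q [-0.73  0.54  2.2   1.01  1.65 -0.61] err 0.0 maxstep 0.11 limit margin 0.5
q [-0.5   0.52  2.33  1.18  1.41 -1.29] err 0.0 maxstep 0.09 limit margin 0.37
q [-0.42  0.71  2.41  1.32  1.32 -1.55] err 0.0 maxstep 0.03 limit margin 0.29
q [-0.42  0.83  2.42  1.36  1.29 -1.68] err 0.0 maxstep 0.02 limit margin 0.28
t 24.32
xyz [[-0.034, -0.005, 0.009], [-0.033, -0.01, 0.009], [-0.031, -0.015, 0.009], [-0.028, -0.019, 0.009], [-0.025, -0.023, 0.009]]
rot [[0.0, -0.0, -0.15], [0.0, -0.0, -0.15], [0.0, -0.0, -0.15], [0.0, -0.0, -0.15], [0.0, -0.0, -0.15]]
xyz [[-0.024, -0.003, 0.061], [-0.023, -0.005, 0.061], [-0.021, -0.008, 0.062], [-0.019, -0.01, 0.062], [-0.016, -0.012, 0.062], [-0.014, -0.014, 0.062]]
rot [[-0.006, -0.019, -0.097], [-0.006, -0.019, -0.097], [-0.006, -0.019, -0.097], [-0.006, -0.019, -0.097], [-0.006, -0.019, -0.097], [-0.006, -0.019, -0.097]]
xyz [[-0.097, -0.019, 0.087], [-0.097, -0.019, 0.087]]
rot [[0.0, 0.0, 0.0], [0.0, 0.0, 0.0]]
xyz [[-0.068, -0.0, 0.018], [-0.068, -0.0, 0.018]]
rot [[0.0, 0.0, 0.0], [0.0, 0.0, 0.0]]
```

Five bungs are in the jar. The green one bounced out onto the balance, at about (300.5,177) in the top view and (349.5,233.5) in the scene view. I'll stand the beaker down first, then fetch that bung.

>>> apply_moves(
  xyz=[
    [-0.034,-0.005,0.009],
    [-0.033,-0.01,0.009],
    [-0.031,-0.015,0.009],
    [-0.028,-0.019,0.009],
    [-0.025,-0.023,0.009],
  ],
  rot=[
    [0,0,-0.15],
    [0,0,-0.15],
    [0,0,-0.15],
    [0,0,-0.15],
    [0,0,-0.15],
  ],
  hand=[0.2,0.2,0.2,0.2,0.2],
)

```text
clock: 24.95
position: [0.4337, 0.1188, 0.2161]
ee_rot: [-0.552, 0.697, 0.29, 0.354]
contact_force: [0.1, -0.7, -1.8]
width: 0.0626
gripper_force: 44.0
```

>>> apply_moves(
  xyz=[
    [-0.024,-0.003,0.061],
    [-0.023,-0.005,0.061],
    [-0.021,-0.008,0.062],
    [-0.019,-0.01,0.062],
    [-0.016,-0.012,0.062],
    [-0.014,-0.014,0.062],
    [0,0,0],
  ],
  rot=[
    [-0.006,-0.019,-0.097],
    [-0.006,-0.019,-0.097],
    [-0.006,-0.019,-0.097],
    [-0.006,-0.019,-0.097],
    [-0.006,-0.019,-0.097],
    [-0.006,-0.019,-0.097],
    [0,0,0],
  ],
  hand=[0.2,0.2,0.2,0.2,0.2,0.2,0.2],
)

```text
clock: 25.82
position: [0.4228, 0.2268, 0.168]
ee_rot: [-0.392, 0.608, 0.51, 0.465]
contact_force: [-0.2, 0.8, -1.0]
width: 0.0632
gripper_force: 44.1
```

```bash
cat > st.py <<'E'
from see import *
def stand(O,hd=80):
    Rt=tool(hd,15)
    return np.array(O)-Rt.apply(OT)-manip.tcp_to_grasp*Rt.as_matrix()[:,2],Rt
E
python3 - <<'E'
from st import *
get_image('top'); st=status.get_state(); Rt=rot(st['ee_rot']); print('O',st['position']+Rt.apply(OT),'u',Rt.apply(uT))
chain([stand([.415,.237,.05]),stand([.415,.237,.008])],[2,2])
t=get_image('top');s=get_image('scene')
p,e=tri(t,(300.5,177.2),s,(349.5,233.5)); print('bung',p,e)
for z in(.039,.055): print(plane(t,300.5,177.2,z),plane(s,349.5,233.5,z))
E
```

```text
O [0.42037222 0.19880145 0.11974148] u [3.88852469e-05 2.69252697e-03 9.99993599e-01]
t 25.88
xyz [[-0.096, -0.02, 0.089], [-0.096, -0.02, 0.089]]
rot [[0.0, 0.001, -0.001], [0.0, 0.001, -0.001]]
xyz [[-0.068, -0.0, 0.018], [-0.068, -0.0, 0.018]]
rot [[0.0, 0.0, 0.0], [0.0, 0.0, 0.0]]
bung [ 0.61203885 -0.00872608  0.0420977 ] 0.0022754418643740363
[ 0.61289939 -0.00751067  0.039     ] [ 0.60900953 -0.00886526  0.039     ]
[ 0.6100027  -0.00809913  0.055     ] [ 0.62362639 -0.01396928  0.055     ]
```

>>> apply_moves(
  xyz=[
    [-0.096,-0.02,0.089],
    [-0.096,-0.02,0.089],
    [-0.05,0,0.013],
    [-0.04,0,0.011],
    [-0.025,0,0.007],
    [0,0,0],
    [0,0,0],
  ],
  rot=[
    [0,0.001,-0.001],
    [0,0.001,-0.001],
    [0,0,0],
    [0,0,0],
    [0,0,0],
    [0,0,0],
    [0,0,0],
  ],
  hand=[0.2,0.2,0.2,0.2,0.2,0.2,0.2],
)

```text
clock: 26.85
position: [0.4183, 0.2639, 0.0629]
ee_rot: [-0.39, 0.607, 0.51, 0.468]
contact_force: [0.4, -0.2, -0.3]
width: 0.0631
gripper_force: 44.1
```

Run:
```python
from st import *
get_image('top'); st=status.get_state(); Rt=rot(st['ee_rot']); print('O',st['position']+Rt.apply(OT),'u',Rt.apply(uT),st['contact_force'])
chain([stand([.415,.237,.001])],[1])
```

```text
O [0.41541885 0.23674016 0.01471512] u [-0.00545336  0.00163825  0.99998101] [-0.67622002  0.94995883 -1.51398357]
t 26.9
xyz [[-0.044, -0.001, 0.013]]
rot [[0.001, -0.001, 0.003]]
```

Lower 11 mm, then creep until contact.

>>> apply_moves(
  xyz=[
    [-0.02,0,0.006],
    [-0.017,0,0.005],
    [0,0,0],
  ],
  rot=[
    [0.001,0,0.003],
    [0,0,0],
    [0,0,0],
  ],
  hand=[0.2,0.2,0.2],
)

```text
clock: 27.28
position: [0.4181, 0.2644, 0.0506]
ee_rot: [-0.392, 0.608, 0.51, 0.466]
contact_force: [0.5, 0.3, -0.9]
width: 0.0632
gripper_force: 44.1
```

>>> apply_moves(
  xyz=[
    [-0.006,0,0.002],
    [0,0,0],
    [0,0,0],
  ],
  rot=[
    [0,0,0],
    [0,0,0],
    [0,0,0],
  ],
  hand=[0.2,0.2,0.2],
)

```text
clock: 27.65
position: [0.418, 0.2646, 0.0491]
ee_rot: [-0.392, 0.608, 0.51, 0.466]
contact_force: [-0.1, 0.2, -1.1]
width: 0.063
gripper_force: 44.1
```

>>> apply_moves(
  xyz=[
    [-0.004,0,0.001],
    [0,0,0],
    [0,0,0],
  ],
  rot=[
    [0,0,0],
    [0,0,0],
    [0,0,0],
  ],
  hand=[0.2,0.2,0.2],
)

```text
clock: 28.02
position: [0.4181, 0.2646, 0.0482]
ee_rot: [-0.392, 0.607, 0.51, 0.467]
contact_force: [-0.0, -0.2, 1.4]
width: 0.0631
gripper_force: 44.0
```

The beaker touches the bench, so I'll release it and back off, then re-measure the bung.

>>> apply_moves(
  xyz=[
    [0.002,0,0],
    [0,0,0],
    [0,0,0],
    [0,0,-0.08],
    [0,0,-0.18],
    [0,0,-0.18],
    [0.1,0,-0.1],
  ],
  rot=[
    [0,0,0],
    [0,0,0],
    [0,0,0],
    [0,0,0],
    [0,0,0],
    [0,0,0],
    [0,0,0],
  ],
  hand=[0.7,1,1,1,1,1,1],
)

```text
clock: 28.9
position: [0.3933, 0.115, 0.1187]
ee_rot: [-0.391, 0.609, 0.509, 0.467]
contact_force: [0.4, -1.2, 0.4]
width: 0.0854
gripper_force: 0.0
```

```bash
cat > bung.py <<'E'
from st import *
t=snap('top');s=snap('scene')
def green(im,x0,x1,y0,y1):
    h=cv2.cvtColor(im['pixels'],cv2.COLOR_RGB2HSV).astype(int)[y0:y1,x0:x1]
    m=(h[...,0]>=40)&(h[...,0]<=85)&(h[...,1]>90)&(h[...,2]>40); v,u=np.nonzero(m); return (u.mean()+x0,v.mean()+y0),len(v)
a,na=green(t,290,330,160,195); b,nb=green(s,335,362,220,250); P,e=tri(t,a,s,b); print('bung',a,na,b,nb,P,e, plane(t,*a,.039),plane(s,*b,.039))
E
python3 - <<'E'
from bung import *
st=status.get_state(); print(st['position'],st['qpos'].round(2))
p=t['pixels'].astype(int); m=((p[...,2]>p[...,0]+50)&(p[...,2]>70)).astype(np.uint8); m[:,:185]=0;m[:,240:]=0;m[:220]=0;m[275:]=0
c=max(cv2.findContours(m,0,cv2.CHAIN_APPROX_NONE)[0],key=len); e=cv2.fitEllipse(cv2.convexHull(c)); print('beaker',e,plane(t,*e[0],.08))
k,_=fit(); rad=np.array([.8,-.6,0]); tgt=np.array([.6115,-.0085,.037])+.003*rad
for hd,be in((-37,105),(-37,110),(143,70),(143,75)):
    T=tool(hd,be); 
    W=[((.50,-.03,.25),tool(20,70)),(tgt+[0,0,.12]-.0187*T.as_matrix()[:,2],T),(tgt-.0187*T.as_matrix()[:,2],T)]
    print(hd,be); path(W,k,None)
E
```

```text
bung (np.float64(300.5), np.float64(177.0)) 16 (np.float64(349.5), np.float64(233.5)) 18 [ 0.61251238 -0.00881436  0.04260225] 0.0024220104832820416 [ 0.61348525 -0.00750941  0.039     ] [ 0.60900953 -0.00886526  0.039     ]
[0.39325524 0.11598935 0.12077486] [-0.78  0.64  2.31  0.94  1.42 -1.42]
beaker ((210.50218200683594, 245.9534149169922), (26.13040542602539, 27.144798278808594), 83.42460632324219) [0.41488029 0.2370162  0.08      ]
-37 105
q [-0.36  0.01  1.88  0.27  0.99  0.75] err 0.0 maxstep 0.34 limit margin 0.39
q [-0.2   0.5   1.36  0.11  1.51  2.  ] err 0.0 maxstep 0.21 limit margin 0.7
q [-0.2   0.6   1.5   0.12  1.28  1.97] err 0.0 maxstep 0.03 limit margin 0.7
-37 110
q [-0.36  0.01  1.88  0.27  0.99  0.75] err 0.0 maxstep 0.34 limit margin 0.39
q [-0.22  0.55  1.31  0.14  1.61  1.98] err 0.0 maxstep 0.22 limit margin 0.72
q [-0.22  0.65  1.44  0.15  1.38  1.95] err 0.0 maxstep 0.03 limit margin 0.72
143 70
q [-0.36  0.01  1.88  0.27  0.99  0.75] err 0.0 maxstep 0.34 limit margin 0.39
q [-0.22  0.55  1.31  0.14  1.61 -1.16] err 0.0 maxstep 0.33 limit margin 0.83
q [-0.22  0.65  1.44  0.15  1.38 -1.19] err 0.0 maxstep 0.03 limit margin 1.11
143 75
q [-0.36  0.01  1.88  0.27  0.99  0.75] err 0.0 maxstep 0.34 limit margin 0.39
q [-0.2   0.5   1.36  0.11  1.51 -1.14] err 0.0 maxstep 0.31 limit margin 0.82
q [-0.2   0.6   1.5   0.12  1.28 -1.17] err 0.0 maxstep 0.03 limit margin 1.16
```

Run:
```python
from st import *
k,_=fit(); rad=np.array([.8,-.6,0]); tgt=np.array([.6115,-.0085,.037])+.003*rad; T=tool(-37,108)
W=[((.40,.03,.28),tool(60,40)),((.52,-.04,.27),tool(20,72)),(tgt+[0,0,.1]-.0187*T.as_matrix()[:,2],T)]
path(W,k,None); chain(W,[5,7,8])
```

```text
q [-0.85 -0.01  2.11  0.82  1.46 -0.6 ] err 0.0 maxstep 0.11 limit margin 0.39
q [-0.34  0.05  1.78  0.23  1.08  0.79] err 0.0 maxstep 0.19 limit margin 0.62
q [-0.21  0.54  1.35  0.13  1.53  1.98] err 0.0 maxstep 0.2 limit margin 0.72
t 29.0
xyz [[0.083, 0.019, -0.069], [0.077, 0.02, -0.076], [0.071, 0.023, -0.081], [0.064, 0.025, -0.086], [0.057, 0.029, -0.091]]
rot [[-0.059, -0.082, 0.032], [-0.059, -0.082, 0.032], [-0.059, -0.082, 0.032], [-0.059, -0.082, 0.032], [-0.059, -0.082, 0.032]]
xyz [[-0.009, 0.069, 0.003], [-0.003, 0.069, 0.006], [0.003, 0.068, 0.01], [0.01, 0.067, 0.012], [0.016, 0.065, 0.015], [0.022, 0.062, 0.016], [0.028, 0.058, 0.017]]
rot [[-0.054, -0.073, 0.08], [-0.054, -0.073, 0.08], [-0.054, -0.073, 0.08], [-0.054, -0.073, 0.08], [-0.054, -0.073, 0.08], [-0.054, -0.073, 0.08], [-0.054, -0.073, 0.08]]
xyz [[0.021, 0.003, 0.059], [0.025, -0.0, 0.057], [0.029, -0.004, 0.054], [0.032, -0.008, 0.052], [0.035, -0.013, 0.049], [0.036, -0.018, 0.046], [0.037, -0.023, 0.043], [0.036, -0.029, 0.04]]
rot [[-0.0, -0.069, 0.121], [-0.0, -0.069, 0.121], [-0.0, -0.069, 0.121], [-0.0, -0.069, 0.121], [-0.0, -0.069, 0.121], [-0.0, -0.069, 0.121], [-0.0, -0.069, 0.121], [-0.0, -0.069, 0.121]]
```

>>> apply_moves(
  xyz=[
    [0.083,0.019,-0.069],
    [0.077,0.02,-0.076],
    [0.071,0.023,-0.081],
    [0.064,0.025,-0.086],
    [0.057,0.029,-0.091],
  ],
  rot=[
    [-0.059,-0.082,0.032],
    [-0.059,-0.082,0.032],
    [-0.059,-0.082,0.032],
    [-0.059,-0.082,0.032],
    [-0.059,-0.082,0.032],
  ],
  hand=[0.2,0.2,0.2,0.2,0.2],
)

```text
clock: 29.62
position: [0.4067, 0.0445, 0.2666]
ee_rot: [-0.214, 0.786, 0.451, 0.364]
contact_force: [0.4, -0.3, -0.1]
width: 0.0514
gripper_force: 0.0
```

>>> apply_moves(
  xyz=[
    [-0.009,0.069,0.003],
    [-0.003,0.069,0.006],
    [0.003,0.068,0.01],
    [0.01,0.067,0.012],
    [0.016,0.065,0.015],
    [0.022,0.062,0.016],
    [0.028,0.058,0.017],
  ],
  rot=[
    [-0.054,-0.073,0.08],
    [-0.054,-0.073,0.08],
    [-0.054,-0.073,0.08],
    [-0.054,-0.073,0.08],
    [-0.054,-0.073,0.08],
    [-0.054,-0.073,0.08],
    [-0.054,-0.073,0.08],
  ],
  hand=[0.2,0.2,0.2,0.2,0.2,0.2,0.2],
)

```text
clock: 30.5
position: [0.5248, -0.0353, 0.2481]
ee_rot: [-0.03, 0.973, 0.171, 0.15]
contact_force: [-0.5, -0.7, -0.2]
width: 0.0512
gripper_force: 0.0
```

>>> apply_moves(
  xyz=[
    [0.021,0.003,0.059],
    [0.025,0,0.057],
    [0.029,-0.004,0.054],
    [0.032,-0.008,0.052],
    [0.035,-0.013,0.049],
    [0.036,-0.018,0.046],
    [0.037,-0.023,0.043],
    [0.036,-0.029,0.04],
  ],
  rot=[
    [0,-0.069,0.121],
    [0,-0.069,0.121],
    [0,-0.069,0.121],
    [0,-0.069,0.121],
    [0,-0.069,0.121],
    [0,-0.069,0.121],
    [0,-0.069,0.121],
    [0,-0.069,0.121],
  ],
  hand=[0.2,0.2,0.2,0.2,0.2,0.2,0.2,0.2],
)

```text
clock: 31.5
position: [0.6127, -0.0068, 0.1318]
ee_rot: [-0.051, 0.935, -0.315, -0.155]
contact_force: [-0.5, 0.2, 0.3]
width: 0.0514
gripper_force: 0.0
```

Run:
```python
from st import *
get_image('top'); rad=np.array([.8,-.6,0]); tgt=np.array([.6115,-.0085,.037])+.003*rad; T=tool(-37,108)
st=status.get_state(); print(st['position'],st['width'],st['contact_force'])
chain([(tgt+[0,0,.03]-.0187*T.as_matrix()[:,2],T),(tgt+[0,0,.002]-.0187*T.as_matrix()[:,2],T)],[2,2])
```

```text
[ 0.61457623 -0.0074292   0.12814703] 0.0511730020768931 [ 3.47603902 -0.69433205 -1.9025643 ]
t 31.55
xyz [[0.035, 0.004, 0.096], [0.034, 0.004, 0.096]]
rot [[0.0, 0.008, -0.004], [0.0, 0.008, -0.004]]
xyz [[0.014, 0.0, 0.044], [0.014, 0.0, 0.044]]
rot [[0.0, 0.0, 0.0], [0.0, 0.0, 0.0]]
```

>>> apply_moves(
  xyz=[
    [0.035,0.004,0.096],
    [0.034,0.004,0.096],
    [0,0,0],
    [0,0,0],
  ],
  rot=[
    [0,0.008,-0.004],
    [0,0.008,-0.004],
    [0,0,0],
    [0,0,0],
  ],
  hand=[0.2,0.2,0.2,0.2],
)

```text
clock: 32.05
position: [0.613, -0.0106, 0.0733]
ee_rot: [-0.049, 0.938, -0.311, -0.145]
contact_force: [0.3, -0.3, 1.2]
width: 0.0512
gripper_force: 0.0
```

Run:
```python
from st import *
t=snap('top');s=snap('scene'); rad=np.array([.8,-.6,0]); tgt=np.array([.6115,-.0085,.037])+.003*rad; T=tool(-37,108)
st=status.get_state(); print(st['position'],st['width'],st['contact_force'])
chain([(tgt+[0,0,.001]-.0187*T.as_matrix()[:,2],T)],[3])
f=lambda im,u,v:cv2.resize(im['pixels'][v-40:v+40,u-40:u+40],None,fx=5,fy=5,interpolation=cv2.INTER_CUBIC)
cv2.imwrite('pics/bg.png',np.hstack([f(t,297,185),f(s,352,218)])[...,::-1])
```

```text
[ 0.61370374 -0.0109699   0.07400794] 0.05156551785536429 [-0.09032182  0.26637908 -0.3903959 ]
t 32.15
xyz [[0.012, -0.001, 0.038], [0.012, -0.001, 0.038], [0.012, -0.001, 0.038]]
rot [[-0.001, -0.003, 0.002], [-0.001, -0.003, 0.002], [-0.001, -0.003, 0.002]]
```

View pics/bg.png

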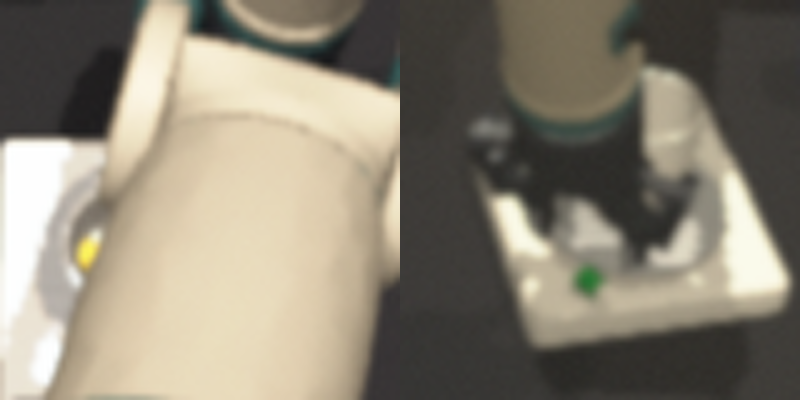

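In the scene crop the green bung (588,280) lies below the midpoint between the fingertips (598,238), so the aim is good. I'll descend and close.

>>> apply_moves(
  xyz=[
    [0.012,0,0.038],
    [0.012,0,0.038],
    [0.01,0,0.033],
    [0,0,0],
  ],
  rot=[
    [0,-0.003,0.002],
    [0,-0.003,0.002],
    [0,-0.003,0.002],
    [0,0,0],
  ],
  hand=[0.2,0.2,0.2,0.2],
  force=25,
)

```text
clock: 32.65
position: [0.6119, -0.0108, 0.0369]
ee_rot: [-0.05, 0.936, -0.314, -0.151]
contact_force: [0.2, -0.3, -0.3]
width: 0.0516
gripper_force: 0.0
```

>>> apply_moves(
  xyz=[
    [0,0,0],
    [0,0,0],
    [0,0,0],
    [0,0,0],
    [0,0,0],
    [0,0,0],
  ],
  rot=[
    [0,0,0],
    [0,0,0],
    [0,0,0],
    [0,0,0],
    [0,0,0],
    [0,0,0],
  ],
  hand=[-0.3,-0.7,-0.9,-0.9,-0.9,-0.9],
)

```text
clock: 33.4
position: [0.613, -0.0109, 0.0387]
ee_rot: [-0.05, 0.936, -0.314, -0.149]
contact_force: [1.3, 0.1, 3.4]
width: 0.0182
gripper_force: 24.7
```

Run:
```python
from st import *
k,_=fit(); T=tool(-37,108); D=tool(-37,95); g=.0187; st=status.get_state(); R0=rot(st['ee_rot']); g0=st['position']-g*R0.as_matrix()[:,2]
W=[(g0+[0,0,.15],R0),(np.array([.549,.037,.185])-g*D.as_matrix()[:,2],D),(np.array([.549,.037,.142])-g*D.as_matrix()[:,2],D)]
path(W,k,None); chain(W,[4,4,2])
```

```text
q [-0.21  0.51  1.28  0.13  1.64  2.  ] err 0.0 maxstep 0.04 limit margin 0.7
q [-0.09  0.31  1.58  0.05  1.33  2.11] err 0.0 maxstep 0.04 limit margin 0.59
q [-0.09  0.34  1.65  0.05  1.23  2.11] err 0.0 maxstep 0.01 limit margin 0.59
t 33.4
xyz [[-0.039, -0.0, -0.119], [-0.039, -0.0, -0.119], [-0.039, -0.0, -0.119], [-0.039, -0.0, -0.119]]
rot [[0.0, 0.0, 0.0], [0.0, 0.0, 0.0], [0.0, 0.0, 0.0], [0.0, 0.0, 0.0]]
xyz [[-0.062, 0.0, 0.024], [-0.064, 0.0, 0.02], [-0.065, 0.0, 0.016], [-0.066, 0.0, 0.012]]
rot [[-0.0, 0.055, -0.0], [-0.0, 0.055, -0.0], [-0.0, 0.055, -0.0], [-0.0, 0.055, -0.0]]
xyz [[0.006, 0.0, 0.071], [0.006, 0.0, 0.071]]
rot [[0.0, 0.0, 0.0], [0.0, 0.0, 0.0]]
```

>>> apply_moves(
  xyz=[
    [-0.039,0,-0.119],
    [-0.039,0,-0.119],
    [-0.039,0,-0.119],
    [-0.039,0,-0.119],
    [0,0,0],
  ],
  rot=[
    [0,0,0],
    [0,0,0],
    [0,0,0],
    [0,0,0],
    [0,0,0],
  ],
  hand=[-0.9,-0.9,-0.9,-0.9,-0.9],
)

```text
clock: 34.02
position: [0.6142, -0.0112, 0.1916]
ee_rot: [-0.051, 0.937, -0.314, -0.146]
contact_force: [1.6, 1.6, -0.9]
width: 0.0177
gripper_force: 24.5
```

>>> apply_moves(
  xyz=[
    [-0.062,0,0.024],
    [-0.064,0,0.02],
    [-0.065,0,0.016],
    [-0.066,0,0.012],
    [0,0,0],
  ],
  rot=[
    [0,0.055,0],
    [0,0.055,0],
    [0,0.055,0],
    [0,0.055,0],
    [0,0,0],
  ],
  hand=[-0.9,-0.9,-0.9,-0.9,-0.9],
)

```text
clock: 34.65
position: [0.5459, 0.0388, 0.1844]
ee_rot: [-0.014, 0.948, -0.317, -0.042]
contact_force: [0.8, -0.1, -0.2]
width: 0.0181
gripper_force: 24.5
```

Run:
```python
from st import *
s=snap('scene'); D=tool(-37,95); st=status.get_state(); print(st['position'],st['width'],st['contact_force'],'tip px',proj(s,st['position']),'jar',proj(s,J))
h=cv2.cvtColor(s['pixels'],cv2.COLOR_RGB2HSV).astype(int)[150:260,320:410]; m=(h[...,0]>=40)&(h[...,0]<=85)&(h[...,1]>90)&(h[...,2]>40); v,u=np.nonzero(m); print(len(v),u.mean()+320 if len(v) else 0,v.mean()+150 if len(v) else 0)
chain([(np.array([.549,.037,.14])-.0187*D.as_matrix()[:,2],D)],[2])
```

```text
[0.5476321  0.03792012 0.18453261] 0.017622221323962003 [-0.03275117 -0.21795686  0.66988304] tip px (np.float64(362.30517713480594), np.float64(183.8631577843804)) jar (np.float64(360.62238644373195), np.float64(197.82980071544713))
25 361.4 182.52
t 34.7
xyz [[0.009, -0.0, 0.074], [0.009, -0.0, 0.074]]
rot [[0.0, -0.0, 0.0], [0.0, -0.0, 0.0]]
```

>>> apply_moves(
  xyz=[
    [0.009,0,0.074],
    [0.009,0,0.074],
    [0,0,0],
    [0,0,0],
    [0,0,0],
    [0,0,0],
    [0,0,0],
  ],
  rot=[
    [0,0,0],
    [0,0,0],
    [0,0,0],
    [0,0,0],
    [0,0,0],
    [0,0,0],
    [0,0,0],
  ],
  hand=[-0.9,-0.9,-0.9,-0.3,-0.2,-0.2,-0.2],
)

```text
clock: 35.58
position: [0.5502, 0.0365, 0.1409]
ee_rot: [-0.014, 0.947, -0.318, -0.04]
contact_force: [0.3, -0.2, -0.2]
width: 0.0343
gripper_force: 0.0
```

>>> apply_moves(
  xyz=[
    [0,0,-0.15],
    [0,0,-0.18],
    [-0.15,0,-0.1],
    [-0.18,0,0],
    [-0.18,0,0],
    [0,0,0],
  ],
  rot=[
    [0,0,0],
    [0,0,0],
    [0,0,0],
    [0,0,0],
    [0,0,0],
    [0,0,0],
  ],
  hand=[-0.2,-0.2,-0.2,-0.2,-0.2,-0.2],
)

```text
clock: 36.33
position: [0.4342, 0.1233, 0.2833]
ee_rot: [-0.014, 0.948, -0.316, -0.04]
contact_force: [1.2, -0.0, 0.6]
width: 0.0344
gripper_force: 0.0
```

Run:
```python
from st import *
see(); t=snap('top')
p=t['pixels']; h=cv2.cvtColor(p,cv2.COLOR_RGB2HSV).astype(int)
m=(h[...,0]>=40)&(h[...,0]<=85)&(h[...,1]>90)&(h[...,2]>40); m[:150]=0;m[225:]=0;m[:,:250]=0;m[:,335:]=0
v,u=np.nonzero(m);print('green px',list(zip(u,v))[:30]); st=status.get_state(); print(st['position'],st['contact_force'],st['qd'].round(3))
a=p.astype(int); b=((a[...,2]>a[...,0]+50)&(a[...,2]>70)).astype(np.uint8); b[:,:185]=0;b[:,240:]=0;b[:220]=0;b[275:]=0
c=max(cv2.findContours(b,0,cv2.CHAIN_APPROX_NONE)[0],key=len); e=cv2.fitEllipse(cv2.convexHull(c)); print('beaker',e,plane(t,*e[0],.08))
```

```text
36.425 tip 79.9 lip-J [-0.0874  0.0639  0.1516] F [-0.   0.1 -1.4] w 0.03443133170475494
top red/pk 9 283.8 201.6
top red 14 303.1 227.9
top orange 32 283.9 194.1
top yellow 23 277.1 196.1
top green 19 277.6 199.9
top purple 17 287.0 199.9
scene red 9 335.0 204.0
green px [(np.int64(276), np.int64(198)), (np.int64(277), np.int64(198)), (np.int64(278), np.int64(198)), (np.int64(279), np.int64(198)), (np.int64(275), np.int64(199)), (np.int64(276), np.int64(199)), (np.int64(277), np.int64(199)), (np.int64(278), np.int64(199)), (np.int64(279), np.int64(199)), (np.int64(276), np.int64(200)), (np.int64(277), np.int64(200)), (np.int64(278), np.int64(200)), (np.int64(279), np.int64(200)), (np.int64(276), np.int64(201)), (np.int64(277), np.int64(201)), (np.int64(278), np.int64(201)), (np.int64(279), np.int64(201)), (np.int64(280), np.int64(201)), (np.int64(276), np.int64(202)), (np.int64(277), np.int64(202)), (np.int64(278), np.int64(202)), (np.int64(279), np.int64(202)), (np.int64(280), np.int64(202))]
[0.43781407 0.12140596 0.28235598] [-0.02331984 -0.01476575  0.43547842] [-0.015  0.019 -0.007  0.002  0.003  0.002]
beaker ((210.08335876464844, 246.39207458496094), (23.821075439453125, 27.01689338684082), 114.841552734375) [0.41368639 0.2381312  0.08      ]
```

Run:
```python
from st import *
t=snap('top');s=snap('scene')
for n,im in(('top',t),('scene',s)):
    h=cv2.cvtColor(im['pixels'],cv2.COLOR_RGB2HSV).astype(int)
    m=(((h[...,0]<=8)|(h[...,0]>=172))&(h[...,1]>120)&(h[...,2]>50)).astype(np.uint8)
    k,l,q,c=cv2.connectedComponentsWithStats(m); print(n,[(c[i].round(0).tolist(),int(q[i,4]),im['pixels'][l==i].mean(0).round(0).tolist()) for i in range(1,k) if q[i,4]>1])
h=cv2.cvtColor(t['pixels'],cv2.COLOR_RGB2HSV).astype(int)
print(h[184:208,272:295,0]); print(h[184:208,272:295,1])
```

```text
top [([304.0, 230.0], 13, [239.0, 98.0, 93.0])]
scene [([335.0, 204.0], 8, [186.0, 82.0, 73.0])]
[[ 18  23  20  30  27  21  15  19  17  16  17  16  17  19  18  24  26  20
   30  15  20  20  18]
 [ 23  23  24  24  19  17  17  18  16  17  16  16  17  17  16  18  17  24
   30  30  23  18  18]
 [ 30  30  19  18  17  16  17  18  16  17  17  17  17  16  18  17  18  18
   30  30  30  23  20]
 [ 38  21  18  17  16  17  17  16  19  18  18  17  18  18  16  18  16  18
   18  30  45  23  21]
 [ 27  19  17  17  18  18  16  18  17  17  18  18  18  17  17  18  17  18
   18  23  40  45  18]
 [ 18  15  17  17  17  18  17  19  17  17  17  17  17  17  17  17  18  18
   17  17  24  30  24]
 [ 17  16  18  19  20  22  20  21  20  17  15  13  13  15  18  17  20  20
   18  18  20  30  30]
 [ 17  18  21  26  30  27  27  27  23  20  13  12  11  11  15  19  21  21
   20  18  18  23  20]
 [ 18  20  25  30  30  30  30  25  23  19  15  15  13  11  12  17  19  19
   18  18  16  15   0]
 [ 18  22  27  27  30  27  28  26  22  16  15  16  15  13  11  12  14  16
   18  18  14   9 120]
 [ 18  22  26  27  28  28  28  27
[... 2954 characters left out ...]
 90  33  10  13  29]
 [  3   6  20  62 140 169 168 159 107 100 159 174 166 131  92  77 131 104
   47  16   5  25  31]
 [  6   4   8  29  91 145 150 141 104 105 174 180 174 164 135  79  78  54
   22   4  18  34  29]
 [ 14   8   5  15  40  72  79  73  51  94 168 168 144 115  80  39  26  24
    9  15  33  31  24]
 [ 17  13  10  11  18  21  27  26  23  43 101 107  75  40  18  10   6   6
   15  33  35  29  21]
 [ 17  18  17  14  14  13  12   9   7  10  22  32  29  14   9  11  15  24
   34  36  28  22  16]
 [ 19  17  17  19  20  19  16  13  10   9  10  15  20  20  17  25  36  35
   34  28  23  17  11]
 [ 19  20  20  20  22  25  28  23  21  21  21  23  28  34  35  37  35  31
   27  21  16  11  10]]
```

>>> apply_moves(
  xyz=[
    [-0.2,0,0],
    [-0.2,0,0],
    [-0.2,0,-0.05],
    [0,0,0],
  ],
  rot=[
    [0,0,0],
    [0,0,0],
    [0,0,0],
    [0,0,0],
  ],
  hand=[-0.2,-0.2,-0.2,-0.2],
)

```text
clock: 37.08
position: [0.2938, 0.2306, 0.3139]
ee_rot: [-0.015, 0.948, -0.315, -0.04]
contact_force: [1.4, -0.3, 0.3]
width: 0.0342
gripper_force: 0.0
```

Run:
```python
from st import *
t=snap('top');s=snap('scene'); print(status.get_state()['position'])
p=t['pixels'].astype(int)
for v in range(189,201): print(v,[tuple(int(z) for z in p[v,u]) for u in range(285,294)])
b=p[230:264,194:228].reshape(-1,3); x=b[b[:,0]>b[:,2]+10]; print('beaker reddish/warm px',len(x),x[:6].tolist(),'max R',b[:,0].max())
for n,im,r in(('top',t,(100,330,120,400)),('scene',s,(150,320,240,480))):
    h=cv2.cvtColor(im['pixels'],cv2.COLOR_RGB2HSV).astype(int); m=(((h[...,0]<=8)|(h[...,0]>=172))&(h[...,1]>80)&(h[...,2]>40)).astype(np.uint8)
    k,l,q,c=cv2.connectedComponentsWithStats(m); print(n,[(c[i].round(0).tolist(),int(q[i,4]),im['pixels'][l==i].mean(0).round(0).tolist()) for i in range(1,k) if q[i,4]>1])
```

```text
[0.29600976 0.22893874 0.31252376]
189 [(200, 189, 174), (204, 193, 178), (209, 199, 183), (216, 205, 190), (218, 207, 191), (209, 198, 183), (192, 185, 172), (210, 210, 204), (240, 240, 239)]
190 [(206, 190, 173), (216, 205, 189), (225, 215, 199), (230, 222, 207), (232, 226, 209), (229, 220, 204), (217, 207, 192), (211, 206, 194), (232, 232, 227)]
191 [(221, 181, 156), (222, 206, 188), (231, 223, 206), (233, 227, 211), (233, 227, 211), (232, 225, 209), (228, 218, 202), (220, 212, 198), (231, 229, 224)]
192 [(238, 162, 118), (224, 187, 163), (229, 215, 198), (231, 223, 207), (230, 221, 205), (228, 219, 203), (228, 219, 204), (225, 214, 201), (232, 229, 226)]
193 [(248, 152, 80), (235, 162, 123), (221, 186, 165), (219, 200, 184), (217, 204, 188), (221, 209, 193), (229, 219, 203), (226, 213, 201), (232, 227, 226)]
194 [(252, 156, 65), (245, 146, 81), (225, 146, 112), (199, 160, 142), (195, 173, 158), (208, 193, 178), (224, 211, 195), (222, 205, 192), (229, 221, 219)]
195 [(253, 164, 67), (250, 151, 75), (234, 139, 95), (190, 133, 116), (169, 133, 123), (180, 150, 139), (193, 165, 153),
[... 419 characters left out ...]
20, 73, 187), (104, 63, 158), (121, 97, 156), (178, 170, 194), (210, 208, 214)]
199 [(240, 221, 222), (235, 231, 231), (176, 160, 196), (122, 80, 188), (116, 66, 191), (114, 81, 172), (151, 137, 182), (200, 195, 212), (201, 199, 200)]
200 [(242, 186, 208), (230, 208, 219), (168, 146, 187), (122, 80, 188), (127, 82, 197), (146, 124, 190), (187, 179, 206), (207, 203, 211), (179, 174, 170)]
beaker reddish/warm px 0 [] max R 73
top [([204.0, 159.0], 3, [53.0, 39.0, 34.0]), ([288.0, 196.0], 2, [208.0, 139.0, 122.0]), ([290.0, 196.0], 2, [142.0, 92.0, 100.0]), ([281.0, 202.0], 3, [196.0, 119.0, 127.0]), ([304.0, 230.0], 17, [241.0, 121.0, 116.0])]
scene [([335.0, 204.0], 16, [191.0, 101.0, 93.0])]
```

All the visible evidence agrees: green, yellow, orange, pink and purple are seen in the jar, with a red sliver between orange and purple. No red bung shows in the beaker or anywhere else in either view. The arm is clear.

```bash
python3 -c "
from rig import job
print(job.sign_off())"
```

```text
the job is handed in; nothing more can be done
None
```

I handed the job in, but sign-off returned no verdict: the jar is upright and released on the pan, the empty beaker is standing on the bench, and I saw five bungs in the jar; the sixth (red) I judge is under them from a sliver of red and no red bung anywhere else. The green bung bounced onto the balance during the pour, so I picked it up and dropped it in.

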